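# Turn the row of parts round onto the kit rack

## Task

Four machine parts stand in a row in the blue pockets. Move them all to the grey kit rack in the reverse order: the part that stands leftmost in the blue row (seen from the robot) goes into the rightmost pocket of the kit rack, the next one into the pocket beside it, and so on, one part to a pocket. Keep them upright, set them down rather than dropping them, and leave each standing flat on the floor of its pocket.

Things in the scene. Friction and masses are not known exactly. Their poses are not given: they have to be found in the camera images.
- mount: Rubber buffer mount: black rubber cylinder 38 mm in diameter (5 to 42 mm up) between two steel discs 42 mm in diameter (0 to 5 and 42 to 46 mm), with a thin steel stud 12 mm in diameter on top; 68 mm tall, about 0.18 kg. Origin at the centre of its underside, z up its axis.
- bushing: Brass flanged bushing standing on its flange: flange 44 mm in diameter and 8 mm thick, above it a tube 30 mm in diameter up to 58 mm tall, about 0.22 kg. Origin at the centre of its underside, z up its axis.
- nut: Tall steel hexagonal coupling nut with no flange: 36 mm across flats (41.6 mm across corners), 60 mm tall, about 0.30 kg. Origin at the centre of its underside, z up its axis; its own x axis is square to a pair of flats (as are the directions 60 and 120 degrees from x).
- roller: Black plastic grooved guide roller standing on end: 44 mm in diameter and 44 mm tall with a groove 36 mm in diameter from 12 to 20 mm up, and a small steel boss 20 mm in diameter on top up to 48 mm; about 0.12 kg. Origin at the centre of its underside, z up its axis.
- blue_rack: Rack the parts come from, fixed: dark steel strip 86 x 304 mm, 4 mm thick, with the four blue pockets in a row at y = -108, -36, 36 and 108 mm. On the left or right half of the table. Origin: centre of its underside, on the table; x points away from the robot, y along the row to the robot's left (yawed up to 17 degrees).
- kit_rack: Rack the parts go to, fixed, on the other half of the table, empty: grey board 86 x 304 mm; aluminium strips bound four pockets, 64 mm (x) by 68 mm (y) inside, centred at x = 0, y = -108, -36, 36, 108 mm. Pocket floors 10 mm, strip tops 16 mm above the table. Origin: centre of its underside; x away from the robot, y along the row to the robot's left (yawed up to 17 degrees).
- pocket_mount: Square blue plastic pocket, one of four identical ones in the blue row; the one in which the rubber mount stands at the start. Fixed. 70 x 70 mm outside, 64 x 64 mm inside; origin at the centre of its underside (4 mm above the table); inner floor 6 mm and wall tops 12 mm above the origin. x and y run along its sides; y along the row, as blue_rack's y.
- pocket_bushing: Square blue plastic pocket, one of four identical ones in the blue row; the one in which the brass bushing stands at the start. Fixed. 70 x 70 mm outside, 64 x 64 mm inside; origin at the centre of its underside (4 mm above the table); inner floor 6 mm and wall tops 12 mm above the origin. x and y run along its sides; y along the row, as blue_rack's y.
- pocket_nut: Square blue plastic pocket, one of four identical ones in the blue row; the one in which the hexagonal nut stands at the start. Fixed. 70 x 70 mm outside, 64 x 64 mm inside; origin at the centre of its underside (4 mm above the table); inner floor 6 mm and wall tops 12 mm above the origin. x and y run along its sides; y along the row, as blue_rack's y.
- pocket_roller: Square blue plastic pocket, one of four identical ones in the blue row; the one in which the grooved roller stands at the start. Fixed. 70 x 70 mm outside, 64 x 64 mm inside; origin at the centre of its underside (4 mm above the table); inner floor 6 mm and wall tops 12 mm above the origin. x and y run along its sides; y along the row, as blue_rack's y.
Not all that is in view belongs to the job. Leave any orange look-alike of the mount alone. What is shaped like the pocket_roller but purple is not meant.

How it is judged:
By the outcome, as a careful person would: the job done as asked, in the order asked, and still so for the second after the job is handed in, with the robot touching nothing.
It also fails if it takes over 106 s, if anything falls off the work surface, if the arm or the gripper's body presses on something with over 40 N, if the wrist force passes 120 N, or if a joint passes its speed limit or range.

## Robot

A 6-joint arm with a two-finger parallel gripper is mounted at the origin on the work surface. World frame = base frame: x ahead of the robot, y to its left, z up, the work surface at z = 0. Lengths are in m, angles in rad, forces in N, time in s.
With the tool pointing down it reaches from about 0.35 to 0.975 m from the base axis. Payload 4.9 kg.
Tool frame: the origin (TCP) lies at the very end of the fingers, on their centre line; the grasp point (between the pads) lies 19 mm behind it; z points along the fingers, y is the direction in which the jaws open and shut (so a half turn about z gives the same grasp; the last joint's range is limited). The gripper opens to 85 mm and grips with 20 to 120 N. Pads are 22 mm wide; open, the fingers measure 114 mm over their backs; the gripper's body (76 mm by 85 mm) begins 54 mm behind the grasp point. The pads swing forward as they close: fully open they stand 13 mm farther back than shut.
Start: joints at [-1.296, 0.053, 1.613, -0, 1.476, -0.119], TCP at [0.24, -0.577, 0.231] pointing down, gripper open.
Joint ranges: [-3.01, 3.01], [-1.01, 2.22], [0.06, 2.58], [-1.02, 4.17], [0.09, 2.62], [-3.14, 3.14]. Speed limits (rad/s): [2.57, 2.57, 3.14, 3.14, 3.14, 3.14].

## Interface

Orientations are given as a rotation vector (axis times angle).
In Python, from station import ctrl gives the robot as it stands.
- The arm moves only by the tool apply_moves, never from a script. Its argument "deltas" is a list of rows, each a list of 5 numbers: the shift along the tool's x, y, z in m, then the turn about the tool's z in rad, then the gripper's target within -1 to 1 (fully open at 1, half-way at 0, shut at -1). A call has exactly 8 rows; each row shifts and turns the pose as measured when the row begins, along the tool's axes as they then stand; what a row does not reach is not made up. A row lasts 1/8 s, in which the tool goes at most 62.5 mm and 10.7 degrees, less where a joint would pass 70% of its speed; a pose out of reach is approached as far as the arm can. A call with a gripper value outside its range is refused whole. The fingers move at their own pace and stop on an object; "grip_force" is the grip in N (left out, the last holds). Time passes only in rows, so rows that do not move let the fingers close, or fill a call up. It gives the time, the measured TCP pose, the force and the opening at its end, in the units of the state.
- ctrl.get_obs(): the state, without advancing time (a new reading comes with each control period).
- ctrl.get_image(name): name is "side" or "top" or "wrist"; returns a dict with "img" (400x640x3 uint8, red, green, blue), "range_z" (400x640 float32, m along the optical axis (not along the pixel's ray), 0 where there is no reading), "mtx" (3x3 intrinsics, pixels), "eye" and "attitude" of the camera in the world; the wrist camera has in their place "mount" (4x4, takes a point from camera to tool coordinates, whose origin is the TCP and whose axes are the flange's). Camera axes: x right, y down, z forward; pixel columns grow to the right and rows downward; lengths in m; the calibration is good to about 2 mm. A picture is of the moment at which its call begins: read the wrist's pose just before it.
- ctrl.finish_job(): hands the job in, once; it reports no verdict.
Trained networks look in a picture, given as the dict that the camera call returned (one of the last four; its "shot" number tells which), for a name from the list of things; names that differ only in an ending like _2 or _b are one class to them, and where a whole thing is asked for, a point or a joint stands for the part that bears it (a point fixed in the world has none). Each returns a list of dicts, best first, with "confidence" (0 to 1); they miss things now and then, are a little off and sometimes report something else, mostly with a low value. They report only what shows in the picture. A call takes as long as a camera call. They do not tell look-alikes from the thing itself.
- ctrl.search_frame(picture, target): "extent" ([left, top, width, height] in pixels, round what is visible of it).
- ctrl.spot_point(picture, target): "uv" ([column, row] in pixels: a listed point, or the origin of a listed thing).
The state is a dict: "t": time; "q": joint angles; "dq": joint speeds; "effort": joint torques, N m; "tool_pos": TCP position; "tool_rot": TCP orientation; "contact_force": force on the tool from outside, world axes, zero at the start; "wrist_torque": the same for the moment, N m; "opening": finger opening in m.
Only numpy, scipy, OpenCV 4.12 (cv2) and the standard library are available. Lean on these libraries where they do the work, as an engineer would, in place of code of your own. Each camera call takes 0.05 s, during which the arm holds its last target.

## Working session

There is one attempt and no reset: what is moved stays moved. The work goes in short steps, Python scripts to look and compute and a tool call to move; the robot and the scene stay as the last step left them, time stands still between calls to the robot, and variables do not carry over. Pictures are saved under pics/ and viewed, and the job is handed in when it is done.

Besides the shell and the picture viewer there is one more tool, called in YAML: its name, and indented under it one key for each argument. apply_moves: Moves the arm, as the interface text tells. Its arguments: {"type":"object","properties":{"deltas":{"type":"array"},"grip_force":{"type":"number"}},"required":["deltas"]}

```bash
ls; mkdir -p pics
python3 - <<'E'
from station import ctrl
import cv2,json
o=ctrl.get_obs();print(o)
for n in ["side","top","wrist"]:
    p=ctrl.get_image(n)
    cv2.imwrite(f"pics/{n}0.png",p["img"][:,:,::-1])
    print(n,p["mtx"],p.get("eye"),p.get("attitude"),p.get("mount"))
E
```

```text
pics
{'t': 0.0, 'q': array([-1.29601165e+00,  5.33861776e-02,  1.61432019e+00, -4.67679256e-05,
        1.47599713e+00, -1.18995927e-01]), 'dq': array([ 0.00024332, -0.00079213, -0.00098881,  0.0011157 , -0.00049552,
        0.00095176]), 'effort': array([ 1.62803288e-03, -3.93684518e+01, -3.70173132e+01, -7.60825259e-06,
        7.10872919e-03, -9.52325706e-06]), 'tool_pos': array([ 0.23961852, -0.57655376,  0.2300292 ]), 'tool_rot': array([-3.07883433e+00, -6.14156365e-01,  3.30696725e-04]), 'contact_force': array([ 0.03997596, -0.62905165,  0.19164067]), 'wrist_torque': array([-0.01121373, -0.02265121,  0.00230422]), 'opening': 0.08547365831107645}
side [[515.85382239   0.         340.05834612]
 [  0.         515.85382239 201.7663471 ]
 [  0.           0.           1.        ]] [0.00165504 0.60155921 0.92119096] [-0.83176951  2.62205106 -1.0086289 ] None
top [[426.03477689   0.         328.62368802]
 [  0.         426.03477689 199.363519  ]
 [  0.           0.           1.        ]] [ 0.36358333 -0.04021515  0.99247421] [-2.12741669  2.18586687 -0.13273247] None
wrist [[281.39272319   0.         321.09237335]
 [  0.         281.39272319 193.11090979]
 [  0.           0.           1.        ]] None None [[-1.13804188e-04 -9.54273586e-01 -2.98934625e-01  7.61735619e-02]
 [ 9.99999712e-01 -3.32953057e-04  6.82169731e-04 -2.12960418e-04]
 [-7.50507753e-04 -2.98934461e-01  9.54273349e-01 -1.42438950e-01]
 [ 0.00000000e+00  0.00000000e+00  0.00000000e+00  1.00000000e+00]]
```

View pics/top0.png

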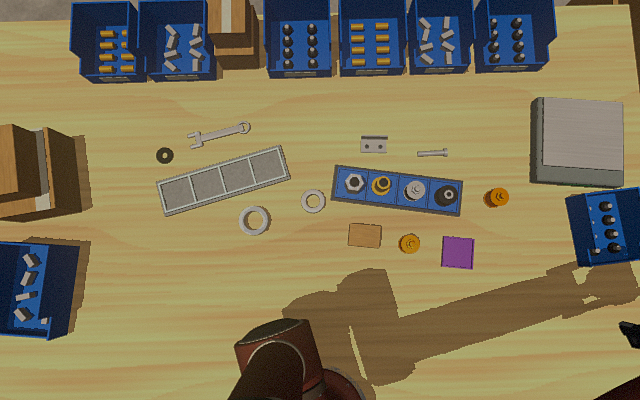

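View pics/side0.png

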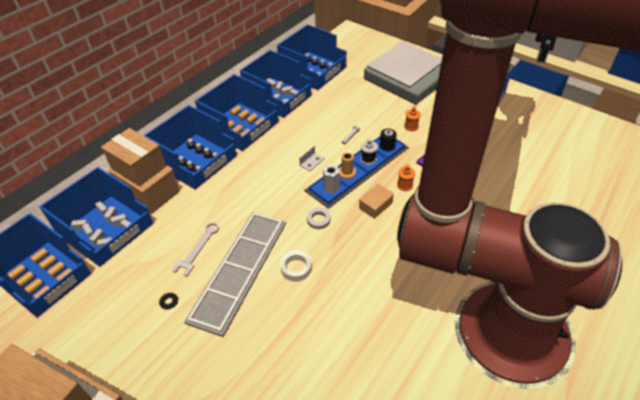

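View pics/wrist0.png

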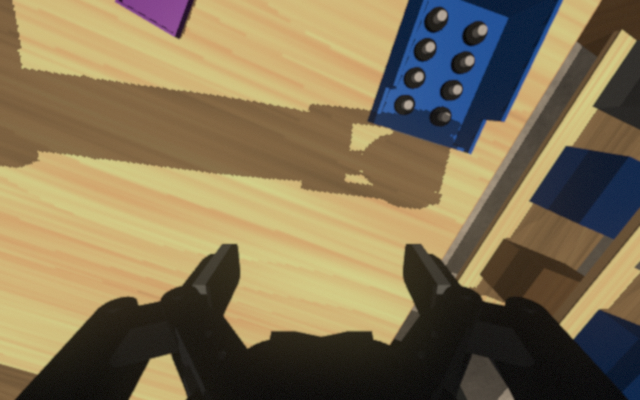

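The blue row, left to right, is nut (355,183), bushing (381,184), mount (414,188) and roller (446,195). The kit rack is at (223,180). The orange look-alikes and the purple pocket don't belong to the job. Next I'll measure positions.

```bash
cat > h.py <<'E'
from station import ctrl
import numpy as np, cv2
from scipy.spatial.transform import Rotation as R
def cam(p,o=None):
    if "mount" in p and p["mount"] is not None:
        T=np.eye(4);T[:3,:3]=R.from_rotvec(o["tool_rot"]).as_matrix();T[:3,3]=o["tool_pos"]
        T=T@np.array(p["mount"]);return T[:3,:3],T[:3,3]
    return R.from_rotvec(p["attitude"]).as_matrix(),np.array(p["eye"])
def cloud(p,o=None):
    Rm,t=cam(p,o);K=p["mtx"];z=p["range_z"]
    v,u=np.mgrid[0:z.shape[0],0:z.shape[1]]
    P=np.stack([(u-K[0,2])/K[0,0]*z,(v-K[1,2])/K[1,1]*z,z],-1)
    return P@Rm.T+t
def ray(p,uv,h,o=None):
    Rm,t=cam(p,o);K=p["mtx"]
    d=Rm@np.array([(uv[0]-K[0,2])/K[0,0],(uv[1]-K[1,2])/K[1,1],1.]);return t+d*(h-t[2])/d[2]
def proj(p,X,o=None):
    Rm,t=cam(p,o);c=(np.atleast_2d(X)-t)@Rm;q=c@p["mtx"].T;return q[:,:2]/q[:,2:]
def pose():
    o=ctrl.get_obs();M=R.from_rotvec(o["tool_rot"]).as_matrix()
    return o,M,np.degrees(np.arctan2(M[1,1],M[0,1]))
def go(target,jaw):
    """tool-frame delta to TCP target with jaws' line at world angle jaw (deg, mod 180)"""
    o,M,a=pose()
    d=M.T@(np.array(target)-o["tool_pos"])
    w=(jaw-a+90)%180-90
    print("t",o["t"].round(2),"tcp",o["tool_pos"].round(4),"jaw",a.round(2),"tilt",M[:,2].round(4),"F",o["contact_force"].round(1),"open",round(o["opening"],4),"q6",o["q"][5].round(2))
    print("delta tool",d.round(4),"turn rad",round(-np.radians(w),4))
E
python3 - <<'E'
from h import *
p=ctrl.get_image("top");P=cloud(p);z=p["range_z"]
hsv=cv2.cvtColor(p["img"],cv2.COLOR_RGB2HSV)
print("table z",np.median(P[300:330,100:200,2][z[300:330,100:200]>0]), (z>0).mean())
for n in ["blue_rack","kit_rack","mount","bushing","nut","roller","pocket_nut","pocket_roller","pocket_bushing","pocket_mount"]:
    h={"mount":.01,"bushing":.01,"nut":.01,"roller":.01}.get(n,.004 if "pocket" in n else 0)
    for r in ctrl.spot_point(p,n)[:4]:
        print(n,round(r["confidence"],2),np.round(r["uv"],1),ray(p,r["uv"],h).round(4))
np.savez("top0.npz",img=p["img"],z=z)
c=p["img"][130:260,140:480,::-1];cv2.imwrite("pics/topz.png",cv2.resize(c,None,fx=2.3,fy=2.3,interpolation=cv2.INTER_CUBIC))
E
```

```text
table z -0.0005974478344331624 0.9961875
blue_rack 0.66 [413.5 192.6] [ 0.4979 -0.2407  0.    ]
kit_rack 0.66 [219.9 181.3] [0.5373 0.2148 0.    ]
mount 0.87 [492.4 199.1] [ 0.4763 -0.4209  0.01  ]
mount 0.67 [410.6 189.5] [ 0.504  -0.2323  0.01  ]
mount 0.63 [405.5 243.8] [ 0.3786 -0.2142  0.01  ]
bushing 0.5 [380.3 182.9] [ 0.5215 -0.1624  0.01  ]
nut 0.78 [356.3 187.4] [ 0.5124 -0.106   0.01  ]
roller 0.68 [443.5 196.5] [ 0.4855 -0.3078  0.01  ]
pocket_nut 0.62 [352.8 183.2] [ 0.5235 -0.0986  0.004 ]
pocket_roller 0.8 [455.1 252.7] [ 0.3553 -0.3283  0.004 ]
pocket_roller 0.57 [442.1 195.8] [ 0.488  -0.3063  0.004 ]
pocket_bushing 0.64 [381.2 188.3] [ 0.5096 -0.1647  0.004 ]
pocket_mount 0.91 [413.8 188.9] [ 0.5061 -0.241   0.004 ]
```

View pics/topz.png

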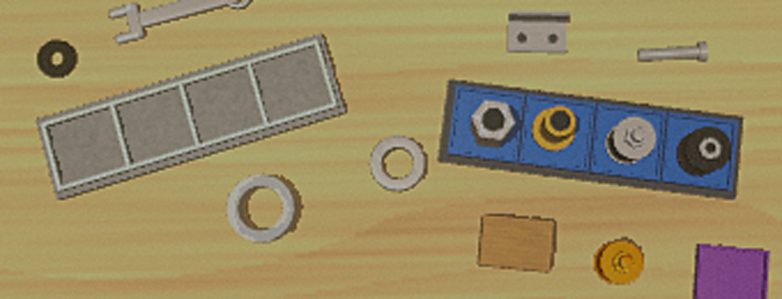

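Run:
```python
from h import *
p=ctrl.get_image("top");P=cloud(p)
hsv=cv2.cvtColor(p["img"],cv2.COLOR_RGB2HSV)
def fit(m,name,h):
    n,l,s,c=cv2.connectedComponentsWithStats(m.astype(np.uint8))
    i=1+np.argmax(s[1:,4]);v,u=np.where(l==i)
    cs,_=cv2.findContours((l==i).astype(np.uint8),0,cv2.CHAIN_APPROX_NONE)
    X=np.array([ray(p,q,h)[:2] for q in cs[0][:,0,:]])
    r=cv2.minAreaRect((X*1000).astype(np.float32));b=cv2.boxPoints(r)
    e=b[1]-b[0];f=b[2]-b[1];L=e if np.hypot(*e)>np.hypot(*f) else f
    if L[1]<0:L=-L
    print(name,s[i],np.array(r[0]).round(1),np.round(r[1],1),"yaw",np.degrees(np.arctan2(-L[0],L[1])).round(2))
roi=np.zeros(P.shape[:2],bool)
roi[130:225,140:300]=1
fit(roi&(hsv[...,1]<60)&(P[...,2]>-.01),"kit",.012)
roi[:]=0;roi[150:225,325:475]=1
fit(roi&((hsv[...,0]>95)&(hsv[...,0]<130)&(hsv[...,1]>90)),"blue pockets",.012)
# parts: points above 45mm in blue row
m=roi&(P[...,2]>.03)
n,l,s,c=cv2.connectedComponentsWithStats(m.astype(np.uint8))
for i in range(1,n):
    if s[i,4]<20: continue
    Q=P[l==i]; top=Q[Q[:,2]>Q[:,2].max()-.012 if False else Q[:,2]>np.percentile(Q[:,2],60)-.003]
    print(s[i],c[i].round(1),"all",Q[:,:2].mean(0).round(4),"top",top.mean(0).round(4),np.ptp(top,0).round(4))
go([.5,-.2,.35],-6)
```

```text
kit [ 156  145  134   71 4512] [538.2 205.7] [ 85.  302.2] yaw 15.63
blue pockets [ 335  167  126   46 2255] [ 504.8 -201.1] [287.3  71.1] yaw -8.98
[344 174  20  20 278] [353.5 183. ] all [ 0.5131 -0.0961] top [ 0.5154 -0.0969  0.0749] [0.1699 0.0768 0.9246]
[375 176  15  16 181] [382.1 183.5] all [ 0.5104 -0.1588] top [ 0.5123 -0.16    0.0756] [0.164  0.1343 0.9267]
[405 181  20  19 295] [414.7 190. ] all [ 0.495  -0.2307] top [ 0.4956 -0.2311  0.0677] [0.1529 0.2132 0.938 ]
[436 185  22  21 351] [446.6 195. ] all [ 0.4819 -0.2999] top [ 0.4828 -0.3009  0.0686] [0.1418 0.2859 0.9403]
[350 223  15   2  20] [355.8 223.8] all [ 0.426  -0.1002] top [ 0.4261 -0.0995  0.0361] [0.0033 0.0315 0.0049]Traceback (most recent call last):
  File "<stdin>", line 25, in <module>
  File "h.py", line 27, in go
    print("t",o["t"].round(2),"tcp",o["tool_pos"].round(4),"jaw",a.round(2),"tilt",M[:,2].round(4),"F",o["contact_force"].round(1),"open",round(o["opening"],4),"q6",o["q"][5].round(2))
              ^^^^^^^^^^^^
AttributeError: 'float' object has no attribute 'round'
```

```bash
sed -i 's/o\["t"\].round(2)/round(float(o["t"]),2)/' h.py
python3 - <<'E'
from h import *
go([.487,-.32,.25],-9)
E
```

```text
t 0.75 tcp [ 0.2398 -0.5772  0.2313] jaw -67.44 tilt [ 0. -0. -1.] F [ 0.1 -0.7  0.4] open 0.0853 q6 -0.12
delta tool [ 0.3269 -0.1426 -0.0187] turn rad -1.0199
```

```bash
cat >> h.py <<'E'
def plan(target,jaw,n):
    go(target,jaw)
    o,M,a=pose();d=(np.array(target)-o["tool_pos"])/n
    w=np.radians((jaw-a+90)%180-90)/n
    for i in range(n):
        Mi=R.from_rotvec([0,0,w*i]).as_matrix()@M
        print((list((Mi.T@d).round(3)),round(-w,3)))
E
python3 - <<'E'
from h import *
plan([.487,-.32,.25],-9,8)
E
```

```text
t 0.75 tcp [ 0.2398 -0.5772  0.2313] jaw -67.44 tilt [ 0. -0. -1.] F [ 0.1 -0.7  0.4] open 0.0853 q6 -0.12
delta tool [ 0.3269 -0.1426 -0.0187] turn rad -1.0199
([np.float64(0.041), np.float64(-0.018), np.float64(-0.002)], np.float64(-0.127))
([np.float64(0.043), np.float64(-0.012), np.float64(-0.002)], np.float64(-0.127))
([np.float64(0.044), np.float64(-0.007), np.float64(-0.002)], np.float64(-0.127))
([np.float64(0.045), np.float64(-0.001), np.float64(-0.002)], np.float64(-0.127))
([np.float64(0.044), np.float64(0.004), np.float64(-0.002)], np.float64(-0.127))
([np.float64(0.043), np.float64(0.01), np.float64(-0.002)], np.float64(-0.127))
([np.float64(0.042), np.float64(0.015), np.float64(-0.002)], np.float64(-0.127))
([np.float64(0.04), np.float64(0.021), np.float64(-0.002)], np.float64(-0.127))
```

apply_moves:
  deltas:
    - [0.041, -0.018, -0.002, -0.127, 1]
    - [0.043, -0.012, -0.002, -0.127, 1]
    - [0.044, -0.007, -0.002, -0.127, 1]
    - [0.045, -0.001, -0.002, -0.127, 1]
    - [0.044, 0.004, -0.002, -0.127, 1]
    - [0.043, 0.01, -0.002, -0.127, 1]
    - [0.042, 0.015, -0.002, -0.127, 1]
    - [0.04, 0.021, -0.002, -0.127, 1]
  grip_force: 50

```text
t: 1.75
tool_pos: [0.4898, -0.3117, 0.2484]
tool_rot: [2.363, 2.066, -0.0]
contact_force: [-0.1, -0.5, -0.5]
opening: 0.0851
```

Run:
```python
from h import *
ctrl.get_image("side")
o=ctrl.get_obs();print(o["tool_pos"],np.abs(o["dq"]).max())
p=ctrl.get_image("wrist");P=cloud(p,o)
cv2.imwrite("pics/w1.png",p["img"][:,:,::-1])
np.savez("w1.npz",img=p["img"],z=p["range_z"],P=P,mtx=p["mtx"],mount=p["mount"],pos=o["tool_pos"],rot=o["tool_rot"])
for n in ["mount","bushing","nut","roller"]:
    for r in ctrl.spot_point(p,n)[:3]:
        print(n,round(r["confidence"],2),np.round(r["uv"],1),ray(p,r["uv"],.01,o).round(4))
```

```text
[ 0.49284724 -0.30791892  0.24874254] 0.07239105550475165
mount 0.98 [227.6 105.8] [ 0.3834 -0.2178  0.01  ]
mount 0.84 [314.6 105.4] [ 0.495  -0.2315  0.01  ]
mount 0.74 [320.  237.8] [ 0.4779 -0.4196  0.01  ]
bushing 0.74 [322.7  44. ] [ 0.5143 -0.162   0.01  ]
nut 0.62 [318.7  50.2] [ 0.5086 -0.1681  0.01  ]
roller 0.59 [311.3 165.2] [ 0.48   -0.3088  0.01  ]
```

View pics/w1.png

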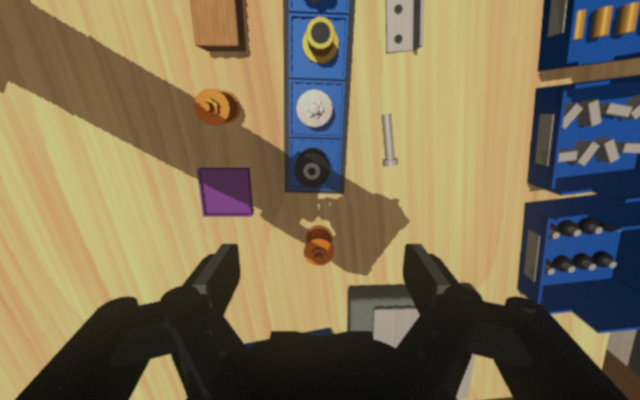

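The view shows bushing (320,42), mount (315,108), roller (312,168), with the nut cut off at the top. I'll move along the row.

apply_moves:
  deltas:
    - [0.02, 0, 0, 0, 1]
    - [0.025, 0, 0, 0, 1]
    - [0.025, 0, 0, 0, 1]
    - [0.025, 0, 0, 0, 1]
    - [0.02, 0, 0, 0, 1]
    - [0.01, 0, 0, 0, 1]
    - [0, 0, 0, 0, 1]
    - [0, 0, 0, 0, 1]

```text
t: 3.05
tool_pos: [0.5038, -0.1861, 0.2474]
tool_rot: [2.381, 2.049, -0.0]
contact_force: [-0.1, -0.5, 0.2]
opening: 0.0854
```

Run:
```python
from h import *
o=ctrl.get_obs();print(o["tool_pos"],np.abs(o["dq"]).max())
p=ctrl.get_image("wrist");P=cloud(p,o)
cv2.imwrite("pics/w2.png",p["img"][:,:,::-1])
np.savez("w2.npz",img=p["img"],z=p["range_z"],P=P,mtx=p["mtx"],mount=p["mount"],pos=o["tool_pos"],rot=o["tool_rot"])
def pockets(p,o,tag):
    hsv=cv2.cvtColor(p["img"],cv2.COLOR_RGB2HSV)
for n in ["mount","bushing","nut","roller"]:
    for r in ctrl.spot_point(p,n)[:3]:
        print(n,round(r["confidence"],2),np.round(r["uv"],1),ray(p,r["uv"],.01,o).round(4))
# top-surface centroids by height slices near row
c0=np.array([.505,-.201]);y=np.radians(-9);ex=np.array([np.cos(y),np.sin(y)]);ey=np.array([-np.sin(y),np.cos(y)])
d=P[...,:2]-c0;lx=d@ex;ly=d@ey
for k,nm in enumerate(["roller","mount","bushing","nut"]):
    yc=-108+72*k
    m=(abs(lx)<.035)&(abs(ly-yc/1000)<.036)&(P[...,2]>.04)
    Q=P[m];h=Q[:,2]
    print(nm,"n",len(Q),"z pct",np.percentile(h,[5,25,50,75,95,99]).round(4))
    if len(Q)<20: continue
    lo,hi={"roller":(.05,.07),"mount":(.051,.062),"bushing":(.063,.074),"nut":(.065,.076)}[nm]
    T=Q[(h>lo)&(h<hi)]
    (cx,cy),r=cv2.minEnclosingCircle((T[:,:2]*1000).astype(np.float32))
    print("   top n",len(T),"mean",T.mean(0).round(4),"circle",round(cx,1),round(cy,1),"r",round(r,1),"local",((np.array([cx,cy])/1000-c0)@ex*1000).round(1),((np.array([cx,cy])/1000-c0)@ey*1000).round(1))
```

```text
[ 0.50379603 -0.18613264  0.2473723 ] 0.001302272958663514
mount 0.91 [326.  306.5] [ 0.4764 -0.4201  0.01  ]
mount 0.77 [238.5 196.6] [ 0.3805 -0.2161  0.01  ]
mount 0.61 [319.9 197.5] [ 0.4946 -0.2347  0.01  ]
bushing 0.59 [320.  150.5] [ 0.5048 -0.1687  0.01  ]
bushing 0.57 [325.4 141.7] [ 0.5137 -0.1581  0.01  ]
nut 0.91 [318.4  95.4] [ 0.5134 -0.0988  0.01  ]
roller 0.63 [321.8 244.7] [ 0.4862 -0.3089  0.01  ]
roller n 849 z pct [0.0442 0.0534 0.0542 0.0552 0.0588 0.0595]
   top n 751 mean [ 0.4829 -0.3043  0.055 ] circle 482.8 -306.2 r 22.2 local -5.4 -107.4
mount n 828 z pct [0.0539 0.0556 0.0563 0.0578 0.0781 0.0788]
   top n 608 mean [ 0.4956 -0.2326  0.0561] circle 495.1 -234.5 r 20.9 local -4.5 -34.7
bushing n 18528 z pct [0.3212 0.3286 0.3349 0.3409 0.3467 0.3479]
   top n 524 mean [ 0.5116 -0.1614  0.0682] circle 511.6 -161.9 r 15.0 local 0.4 39.6
nut n 2075 z pct [0.0691 0.0702 0.3898 0.3898 0.3898 0.3898]
   top n 1036 mean [ 0.5142 -0.0976  0.0702] circle 513.9 -97.6 r 20.2 local -7.4 103.5
```

View pics/w2.png

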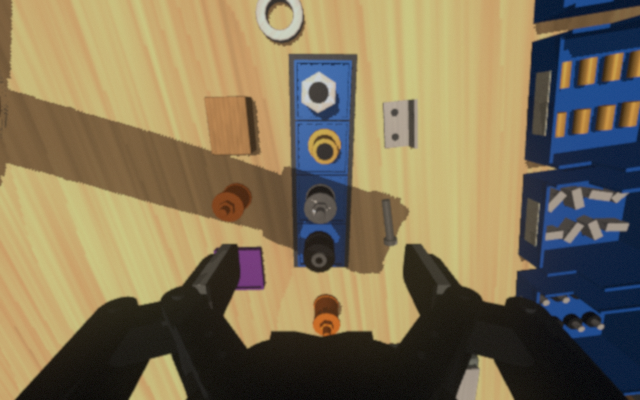

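Run:
```python
from h import *
f=np.load("w2.npz");P=f["P"]
m=(abs(P[...,0]-.514)<.027)&(abs(P[...,1]+.0976)<.027)&(P[...,2]>.064)&(P[...,2]<.076)
hull=cv2.convexHull((P[m][:,:2]*1000).astype(np.float32))[:,0,:]
best=[]
for a in np.arange(-30,30,.5):
    W=[];C=[]
    for k in range(3):
        t=np.radians(a+60*k);s=hull@[np.cos(t),np.sin(t)];W.append(np.ptp(s));C.append((s.max()+s.min())/2)
    A=np.array([[np.cos(np.radians(a+60*k)),np.sin(np.radians(a+60*k))] for k in range(3)])
    best.append((sum(W),a,np.round(W,1),np.linalg.lstsq(A,np.array(C),rcond=None)[0].round(1)))
for b in sorted(best,key=lambda b:b[0])[:4]:print(b)
c=f["img"][60:280,270:380,::-1];cv2.imwrite("pics/w2z.png",cv2.resize(c,None,fx=2.7,fy=2.7,interpolation=cv2.INTER_CUBIC))
```

```text
(np.float64(107.54716848290917), np.float64(-9.5), array([35.6, 36. , 35.9]), array([514.2, -97.8]))
(np.float64(107.55603296657674), np.float64(-10.0), array([35.7, 36. , 35.9]), array([514.2, -97.9]))
(np.float64(107.73773193496473), np.float64(-9.0), array([35.6, 36.1, 36. ]), array([514.1, -97.8]))
(np.float64(107.76809300486823), np.float64(-10.5), array([35.8, 36.1, 35.9]), array([514.2, -97.9]))
```

View pics/w2z.png

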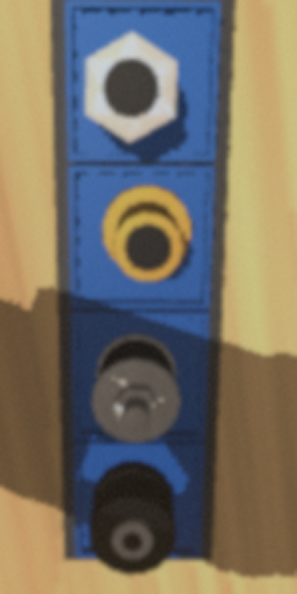

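Run:
```python
from h import *
plan([.5142,-.0978,.12],-9.75,6)
```

```text
t 3.3 tcp [ 0.5038 -0.1862  0.2473] jaw -8.59 tilt [ 2.e-04 -3.e-04 -1.e+00] F [-0.5 -0.4 -0.8] open 0.0855 q6 -0.34
delta tool [ 0.089  -0.0029  0.1273] turn rad 0.0202
([np.float64(0.015), np.float64(-0.0), np.float64(0.021)], np.float64(0.003))
([np.float64(0.015), np.float64(-0.001), np.float64(0.021)], np.float64(0.003))
([np.float64(0.015), np.float64(-0.001), np.float64(0.021)], np.float64(0.003))
([np.float64(0.015), np.float64(-0.001), np.float64(0.021)], np.float64(0.003))
([np.float64(0.015), np.float64(-0.001), np.float64(0.021)], np.float64(0.003))
([np.float64(0.015), np.float64(-0.001), np.float64(0.021)], np.float64(0.003))
```

apply_moves:
  deltas:
    - [0.018, -0.001, 0.018, 0.004, 1]
    - [0.018, -0.001, 0.022, 0.004, 1]
    - [0.018, -0.001, 0.025, 0.004, 1]
    - [0.018, 0, 0.025, 0.004, 1]
    - [0.012, 0, 0.02, 0.004, 1]
    - [0.005, 0, 0.015, 0, 1]
    - [0, 0, 0.002, 0, 1]
    - [0, 0, 0, 0, 1]

```text
t: 4.3
tool_pos: [0.5121, -0.0896, 0.1091]
tool_rot: [-2.398, -2.019, 0.004]
contact_force: [0.4, 0.3, 0.0]
opening: 0.0853
```

Run:
```python
from h import *
go([.5142,-.0978,.022],-9.75)
```

```text
t 4.3 tcp [ 0.5121 -0.0896  0.1091] jaw -9.8 tilt [-0.0058  0.0033 -1.    ] F [0.4 0.3 0. ] open 0.0853 q6 -0.15
delta tool [-0.0079  0.004   0.087 ] turn rad -0.0009
```

apply_moves:
  deltas:
    - [-0.006, 0.003, 0.01, 0, 1]
    - [-0.002, 0.001, 0.02, 0, 1]
    - [0, 0, 0.02, 0, 1]
    - [0, 0, 0.015, 0, 1]
    - [0, 0, 0.008, 0, 1]
    - [0, 0, 0.004, 0, 1]
    - [0, 0, 0, 0, 1]
    - [0, 0, 0, 0, 1]

```text
t: 5.3
tool_pos: [0.5189, -0.103, 0.0334]
tool_rot: [2.404, 2.017, 0.004]
contact_force: [-0.2, 0.3, 0.0]
opening: 0.0853
```

Run:
```python
from h import *
go([.5142,-.0978,.022],-9.75)
p=ctrl.get_image("wrist");cv2.imwrite("pics/w3.png",p["img"][:,:,::-1])
```

```text
t 5.3 tcp [ 0.5189 -0.103   0.0334] jaw -10.0 tilt [ 0.0042 -0.001  -1.    ] F [-0.2  0.3  0. ] open 0.0853 q6 -0.16
delta tool [ 0.0043 -0.0056  0.0114] turn rad -0.0044
```

View pics/w3.png

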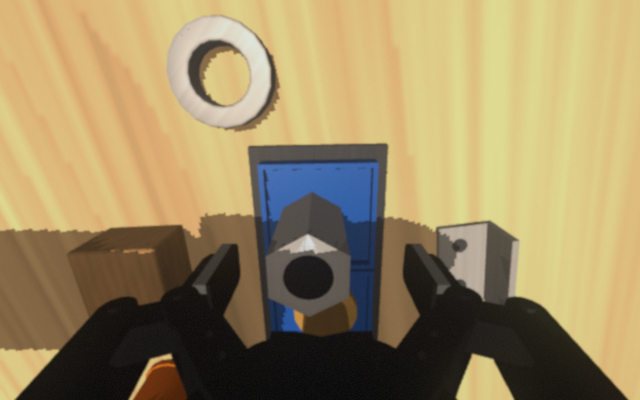

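apply_moves:
  deltas:
    - [0.002, -0.003, 0.003, -0.002, 1]
    - [0.001, -0.002, 0.004, -0.002, 1]
    - [0.0005, -0.001, 0.003, 0, 1]
    - [0, 0, 0.001, 0, 1]
    - [0, 0, 0, 0, 1]
    - [0, 0, 0, 0, 1]
    - [0, 0, 0, 0, 1]
    - [0, 0, 0, 0, 1]

```text
t: 6.35
tool_pos: [0.5138, -0.0982, 0.0225]
tool_rot: [2.398, 2.022, 0.005]
contact_force: [-0.0, 0.0, -0.6]
opening: 0.0852
```

Run:
```python
from h import *
go([.5142,-.0978,.022],-9.75)
```

```text
t 6.35 tcp [ 0.5138 -0.0982  0.0225] jaw -9.74 tilt [ 0.0057 -0.0015 -1.    ] F [-0.   0.  -0.6] open 0.0852 q6 -0.16
delta tool [0.0005 0.0003 0.0005] turn rad 0.0002
```

apply_moves:
  deltas:
    - [0, 0, 0, 0, -1]
    - [0, 0, 0, 0, -1]
    - [0, 0, 0, 0, -1]
    - [0, 0, 0, 0, -1]
    - [0, 0, 0, 0, -1]
    - [0, 0, 0, 0, -1]
    - [0, 0, 0, 0, -1]
    - [0, 0, 0, 0, -1]
  grip_force: 50

```text
t: 7.35
tool_pos: [0.5141, -0.0984, 0.0228]
tool_rot: [2.398, 2.021, 0.006]
contact_force: [-0.1, -0.9, 0.7]
opening: 0.0354
```

Run:
```python
from h import *
go([.5673,.1017,.12],15.6-30)
go([.5673,.1017,.12],15.6)
p=ctrl.get_image("wrist");cv2.imwrite("pics/w4.png",p["img"][:,:,::-1])
```

```text
t 7.35 tcp [ 0.5141 -0.0984  0.0228] jaw -9.74 tilt [ 0.0062 -0.0017 -1.    ] F [-0.1 -0.9  0.7] open 0.0354 q6 -0.16
delta tool [ 0.2061  0.0192 -0.0972] turn rad 0.0813
t 7.35 tcp [ 0.5141 -0.0984  0.0228] jaw -9.74 tilt [ 0.0062 -0.0017 -1.    ] F [-0.1 -0.9  0.7] open 0.0354 q6 -0.16
delta tool [ 0.2061  0.0192 -0.0972] turn rad -0.4423
```

View pics/w4.png

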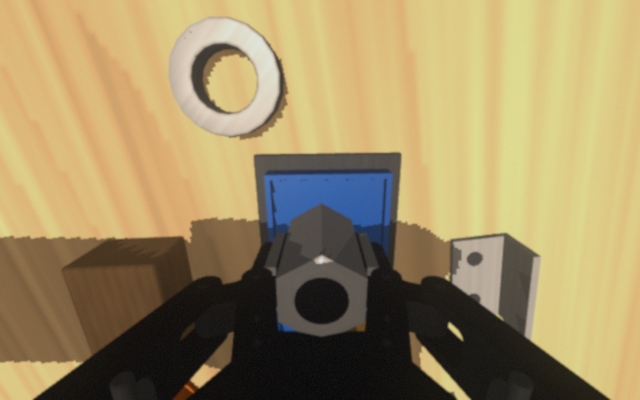

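Nut gripped at 35.4 mm. Next I'll lift it and look at the kit rack.

apply_moves:
  deltas:
    - [0, 0, -0.015, 0, -1]
    - [0, 0, -0.03, 0, -1]
    - [0, 0, -0.035, 0, -1]
    - [0, 0, -0.035, 0, -1]
    - [0.02, 0, -0.03, -0.03, -1]
    - [0.03, 0, -0.02, -0.07, -1]
    - [0.03, 0, -0.01, -0.07, -1]
    - [0.025, 0, 0, -0.07, -1]

```text
t: 8.4
tool_pos: [0.5198, 0.0087, 0.2058]
tool_rot: [2.137, 2.301, 0.003]
contact_force: [-0.3, 0.1, -3.6]
opening: 0.0352
```

Run:
```python
from h import *
plan([.574,.08,.21],15.6,4)
```

```text
t 8.4 tcp [0.5198 0.0087 0.2058] jaw 4.23 tilt [ 2.5e-03  6.0e-04 -1.0e+00] F [-0.3  0.1 -3.6] open 0.0352 q6 -0.2
delta tool [ 0.0671  0.0593 -0.004 ] turn rad -0.1985
([np.float64(0.017), np.float64(0.015), np.float64(-0.001)], np.float64(-0.05))
([np.float64(0.016), np.float64(0.016), np.float64(-0.001)], np.float64(-0.05))
([np.float64(0.015), np.float64(0.016), np.float64(-0.001)], np.float64(-0.05))
([np.float64(0.014), np.float64(0.017), np.float64(-0.001)], np.float64(-0.05))
```

apply_moves:
  deltas:
    - [0.015, 0.012, 0, -0.04, -1]
    - [0.013, 0.013, 0, -0.04, -1]
    - [0.012, 0.013, 0, -0.04, -1]
    - [0.008, 0.01, 0, -0.03, -1]
    - [0.003, 0.005, 0, -0.02, -1]
    - [0, 0, 0, 0, -1]
    - [0, 0, 0, 0, -1]
    - [0, 0, 0, 0, -1]

```text
t: 9.4
tool_pos: [0.568, 0.0695, 0.205]
tool_rot: [1.923, 2.484, -0.001]
contact_force: [-0.0, -0.5, -3.0]
opening: 0.0358
```

Run:
```python
from h import *
go([.5673,.1017,.12],15.6)
o=ctrl.get_obs();p=ctrl.get_image("wrist");P=cloud(p,o);cv2.imwrite("pics/w5.png",p["img"][:,:,::-1])
# predicted pocket corners overlay
c0=np.array([.5382,.2057]);y=np.radians(15.63);ex=np.array([np.cos(y),np.sin(y)]);ey=np.array([-np.sin(y),np.cos(y)])
im=p["img"][:,:,::-1].copy()
for k in (-108,-36,36,108):
    X=[np.r_[c0+ex*a*.032+ey*(k/1000+b*.034),.016] for a,b in((-1,-1),(1,-1),(1,1),(-1,1))]
    cv2.polylines(im,[proj(p,X,o).round().astype(int)],True,(0,0,255),1)
X=[np.r_[c0+ex*a*.043+ey*b*.152,.0] for a,b in((-1,-1),(1,-1),(1,1),(-1,1))]
cv2.polylines(im,[proj(p,X,o).round().astype(int)],True,(0,255,0),1)
cv2.imwrite("pics/w5o.png",im)
np.savez("w5.npz",img=p["img"],P=P)
print(p["shot"],ctrl.spot_point(p,"kit_rack")[:1])
```

```text
t 9.4 tcp [0.568  0.0695 0.205 ] jaw 14.5 tilt [-2.e-04 -9.e-04 -1.e+00] F [-0.  -0.5 -3. ] open 0.0358 q6 -0.26
delta tool [0.0315 0.0074 0.085 ] turn rad -0.0193
11 [{'uv': [325.0, 49.2], 'confidence': 0.92}]
```

View pics/w5o.png

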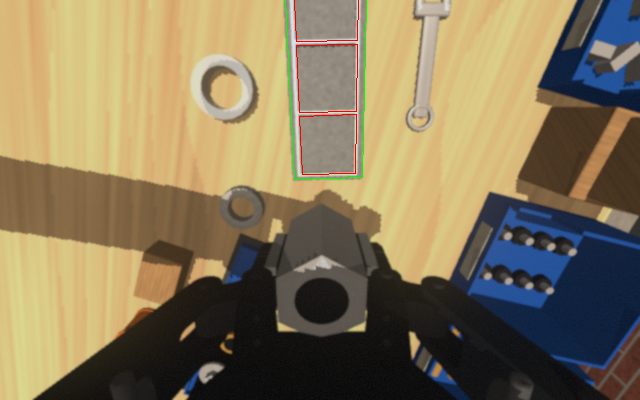

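The predicted pockets (red) match the rack to about 1–2 mm, with the nearest pocket at (328,145). Lowering the nut now.

apply_moves:
  deltas:
    - [0.01, 0.002, 0.01, -0.01, -1]
    - [0.012, 0.003, 0.02, -0.008, -1]
    - [0.007, 0.001, 0.025, 0, -1]
    - [0.002, 0, 0.025, 0, -1]
    - [0, 0, 0.02, 0, -1]
    - [0, 0, 0.01, 0, -1]
    - [0, 0, 0, 0, -1]
    - [0, 0, 0, 0, -1]

```text
t: 10.5
tool_pos: [0.5619, 0.1066, 0.0843]
tool_rot: [-1.892, -2.502, 0.006]
contact_force: [-0.5, -0.1, -1.2]
opening: 0.0354
```

Run:
```python
from h import *
go([.5665,.1015,.0235],15.6)
```

```text
t 10.5 tcp [0.5619 0.1066 0.0843] jaw 15.82 tilt [-6.1e-03  2.0e-04 -1.0e+00] F [-0.5 -0.1 -1.2] open 0.0354 q6 -0.22
delta tool [-0.0063  0.0033  0.0608] turn rad 0.0038
```

apply_moves:
  deltas:
    - [-0.003, 0.002, 0.005, 0.002, -1]
    - [-0.002, 0.001, 0.012, 0.001, -1]
    - [-0.001, 0, 0.014, 0, -1]
    - [0, 0, 0.01, 0, -1]
    - [0, 0, 0.006, 0, -1]
    - [0, 0, 0.002, 0, -1]
    - [0, 0, 0, 0, -1]
    - [0, 0, 0, 0, -1]

```text
t: 11.5
tool_pos: [0.5681, 0.1011, 0.0337]
tool_rot: [-1.898, -2.5, 0.002]
contact_force: [-0.0, -0.2, -3.7]
opening: 0.0355
```

Run:
```python
from h import *
go([.5665,.1015,.0235],15.6)
```

```text
t 11.5 tcp [0.5681 0.1011 0.0337] jaw 15.6 tilt [-2.8e-03  4.0e-04 -1.0e+00] F [-0.  -0.2 -3.7] open 0.0355 q6 -0.23
delta tool [ 0.0008 -0.0014  0.0102] turn rad 0.0
```

apply_moves:
  deltas:
    - [0, -0.001, 0.002, 0, -1]
    - [0, 0, 0.003, 0, -1]
    - [0, 0, 0.003, 0, -1]
    - [0, 0, 0.002, 0, -1]
    - [0, 0, 0.001, 0, -1]
    - [0, 0, 0, 0, -1]
    - [0, 0, 0, 0, -1]
    - [0, 0, 0, 0, -1]

```text
t: 12.5
tool_pos: [0.5678, 0.1009, 0.0229]
tool_rot: [-1.899, -2.502, 0.0]
contact_force: [-0.3, -0.2, -2.9]
opening: 0.0357
```

Run:
```python
from h import *
go([.5665,.1015,.0228],15.6)
```

```text
t 12.5 tcp [0.5678 0.1009 0.0229] jaw 15.61 tilt [-9.e-04  5.e-04 -1.e+00] F [-0.3 -0.2 -2.9] open 0.0357 q6 -0.23
delta tool [ 0.0009 -0.0011  0.0001] turn rad 0.0001
```

apply_moves:
  deltas:
    - [0, 0, 0.001, 0, -1]
    - [0, 0, 0.001, 0, -1]
    - [0, 0, 0, 0, -1]
    - [0, 0, 0, 0, -1]
    - [0, 0, 0, 0, -1]
    - [0, 0, 0, 0, -1]
    - [0, 0, 0, 0, -1]
    - [0, 0, 0, 0, -1]

```text
t: 13.5
tool_pos: [0.5681, 0.101, 0.0228]
tool_rot: [-1.898, -2.502, 0.001]
contact_force: [-1.1, -0.1, -0.2]
opening: 0.0358
```

Contact force has dropped to about zero, so the floor is carrying the nut. Releasing it.

apply_moves:
  deltas:
    - [0, 0, 0, 0, 1]
    - [0, 0, 0, 0, 1]
    - [0, 0, 0, 0, 1]
    - [0, 0, 0, 0, 1]
    - [0, 0, 0, 0, 1]
    - [0, 0, -0.015, 0, 1]
    - [0, 0, -0.03, 0, 1]
    - [0, 0, -0.035, 0, 1]

```text
t: 14.5
tool_pos: [0.5672, 0.1009, 0.1042]
tool_rot: [-1.897, -2.5, 0.004]
contact_force: [0.2, 0.3, -0.1]
opening: 0.0854
```

Run:
```python
from h import *
# refined bushing
f=np.load("w2.npz");P=f["P"]
def c(x,y,lo,hi,r):
    m=(np.hypot(P[...,0]-x,P[...,1]-y)<r)&(P[...,2]>lo)&(P[...,2]<hi)
    Q=(P[m][:,:2]*1000).astype(np.float32);print(len(Q),cv2.minEnclosingCircle(Q),cv2.fitEllipse(cv2.convexHull(Q)))
c(.5116,-.1619,.063,.074,.02)
c(.495,-.2345,.051,.062,.027)
c(.483,-.306,.05,.07,.027)
plan([.5116,-.1619,.15],-9,14)
```

```text
524 ((511.63909912109375, -161.93104553222656), 14.968108177185059) ((511.4519958496094, -161.76377868652344), (28.886940002441406, 29.59967803955078), 158.46800231933594)
608 ((495.1134033203125, -234.5387725830078), 20.948286056518555) ((495.3034362792969, -234.37986755371094), (40.88634490966797, 41.49235916137695), 9.583304405212402)
751 ((482.843017578125, -306.22235107421875), 22.210899353027344) ((482.52813720703125, -305.8714599609375), (42.72929000854492, 43.760013580322266), 157.70449829101562)
t 14.5 tcp [0.5672 0.1009 0.1042] jaw 15.61 tilt [-4.e-03  2.e-04 -1.e+00] F [ 0.2  0.3 -0.1] open 0.0854 q6 -0.23
delta tool [-0.238  -0.1245 -0.0456] turn rad 0.4295
([np.float64(-0.017), np.float64(-0.009), np.float64(-0.003)], np.float64(0.031))
([np.float64(-0.017), np.float64(-0.008), np.float64(-0.003)], np.float64(0.031))
([np.float64(-0.018), np.float64(-0.008), np.float64(-0.003)], np.float64(0.031))
([np.float64(-0.018), np.float64(-0.007), np.float64(-0.003)], np.float64(0.031))
([np.float64(-0.018), np.float64(-0.007), np.float64(-0.003)], np.float64(0.031))
([np.float64(-0.018), np.float64(-0.006), np.float64(-0.003)], np.float64(0.031))
([np.float64(-0.018), np.float64(-0.006), np.float64(-0.003)], np.float64(0.031))
([np.float64(-0.019), np.float64(-0.005), np.float64(-0.003)], np.float64(0.031))
([np.float64(-0.019), np.float64(-0.004), np.float64(-0.003)], np.float64(0.031))
([np.float64(-0.019), np.float64(-0.004), np.float64(-0.003)], np.float64(0.031))
([np.float64(-0.019), np.float64(-0.003), np.float64(-0.003)], np.float64(0.031))
([np.float64(-0.019), np.float64(-0.003), np.float64(-0.003)], np.float64(0.031))
([np.float64(-0.019), np.float64(-0.002), np.float64(-0.003)], np.float64(0.031))
([np.float64(-0.019), np.float64(-0.002), np.float64(-0.003)], np.float64(0.031))
```

apply_moves:
  deltas:
    - [-0.025, -0.015, -0.015, 0.06, 1]
    - [-0.035, -0.017, -0.01, 0.06, 1]
    - [-0.035, -0.015, -0.005, 0.06, 1]
    - [-0.035, -0.012, 0, 0.06, 1]
    - [-0.035, -0.01, 0, 0.06, 1]
    - [-0.03, -0.007, 0, 0.06, 1]
    - [-0.025, -0.004, 0, 0.04, 1]
    - [-0.015, -0.002, 0, 0.02, 1]

```text
t: 15.5
tool_pos: [0.5083, -0.1489, 0.1512]
tool_rot: [2.379, 2.029, 0.018]
contact_force: [1.1, -0.6, -0.1]
opening: 0.0852
```

Run:
```python
from h import *
p=ctrl.get_image("top");cv2.imwrite("pics/t2.png",p["img"][130:260,140:480,::-1])
go([.5116,-.1619,.10],-9)
```

```text
t 15.55 tcp [ 0.5081 -0.15    0.1513] jaw -9.12 tilt [ 0.0184 -0.0051 -0.9998] F [-0.4 -1.3  0.8] open 0.0855 q6 -0.27
delta tool [-0.011   0.0044  0.0514] turn rad -0.0021
```

View pics/t2.png

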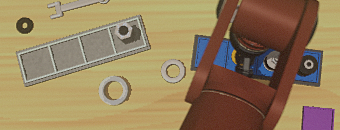

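The nut stands in the rightmost kit pocket at crop pixel (125,33). Continuing to the bushing.

apply_moves:
  deltas:
    - [-0.005, 0.002, 0.008, 0, 1]
    - [-0.003, 0.001, 0.015, 0, 1]
    - [-0.001, 0.001, 0.015, 0, 1]
    - [0, 0, 0.008, 0, 1]
    - [0, 0, 0.003, 0, 1]
    - [0, 0, 0, 0, 1]
    - [0, 0, 0, 0, 1]
    - [0, 0, 0, 0, 1]

```text
t: 16.55
tool_pos: [0.512, -0.1577, 0.0983]
tool_rot: [2.377, 2.033, 0.017]
contact_force: [-0.7, -0.1, 0.0]
opening: 0.0857
```

Run:
```python
from h import *
go([.5116,-.1619,.022],-9)
o=ctrl.get_obs();p=ctrl.get_image("wrist");cv2.imwrite("pics/w6.png",p["img"][:,:,::-1]);P=cloud(p,o)
m=(np.hypot(P[...,0]-.5116,P[...,1]+.1619)<.022)&(P[...,2]>.063)&(P[...,2]<.074)
Q=(P[m][:,:2]*1000).astype(np.float32);print(len(Q),len(Q) and cv2.minEnclosingCircle(Q))
```

```text
t 16.55 tcp [ 0.512  -0.1577  0.0983] jaw -8.9 tilt [ 0.0172 -0.0032 -0.9998] F [-0.7 -0.1  0. ] open 0.0857 q6 -0.29
delta tool [-0.0041 -0.0011  0.0763] turn rad 0.0017
1459 ((511.2203674316406, -161.1879119873047), 15.103459358215332)
```

View pics/w6.png

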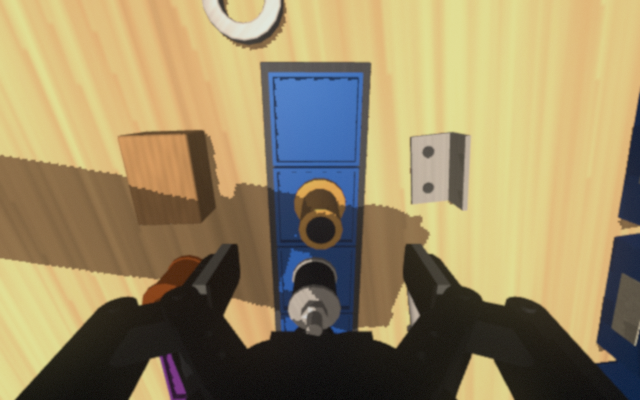

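apply_moves:
  deltas:
    - [-0.002, 0, 0.008, 0, 1]
    - [-0.0015, 0, 0.015, 0, 1]
    - [-0.0005, 0, 0.015, 0, 1]
    - [0, 0, 0.013, 0, 1]
    - [0, 0, 0.009, 0, 1]
    - [0, 0, 0.004, 0, 1]
    - [0, 0, 0.001, 0, 1]
    - [0, 0, 0, 0, 1]

```text
t: 17.6
tool_pos: [0.5121, -0.1621, 0.028]
tool_rot: [2.378, 2.034, 0.016]
contact_force: [0.4, 0.7, 0.5]
opening: 0.0854
```

Run:
```python
from h import *
go([.5114,-.1615,.022],-9)
```

```text
t 17.6 tcp [ 0.5121 -0.1621  0.028 ] jaw -8.92 tilt [ 0.0162 -0.0028 -0.9999] F [0.4 0.7 0.5] open 0.0854 q6 -0.29
delta tool [ 0.0005 -0.0009  0.006 ] turn rad 0.0015
```

apply_moves:
  deltas:
    - [0, -0.0005, 0.003, 0, 1]
    - [0, 0, 0.002, 0, 1]
    - [0, 0, 0.0005, 0, 1]
    - [0, 0, 0, 0, -1]
    - [0, 0, 0, 0, -1]
    - [0, 0, 0, 0, -1]
    - [0, 0, 0, 0, -1]
    - [0, 0, 0, 0, -1]
  grip_force: 50

```text
t: 18.6
tool_pos: [0.5125, -0.1625, 0.0239]
tool_rot: [2.376, 2.033, 0.018]
contact_force: [0.5, 0.4, 0.1]
opening: 0.0292
```

Run:
```python
from h import *
plan([.547,.1707,.1],15.6,8)
```

```text
t 18.6 tcp [ 0.5125 -0.1625  0.0239] jaw -8.91 tilt [ 0.0181 -0.0039 -0.9998] F [0.5 0.4 0.1] open 0.0292 q6 -0.29
delta tool [ 0.3345 -0.0161 -0.0767] turn rad -0.4278
([np.float64(0.042), np.float64(-0.002), np.float64(-0.01)], np.float64(-0.053))
([np.float64(0.042), np.float64(0.0), np.float64(-0.01)], np.float64(-0.053))
([np.float64(0.042), np.float64(0.002), np.float64(-0.01)], np.float64(-0.053))
([np.float64(0.042), np.float64(0.005), np.float64(-0.009)], np.float64(-0.053))
([np.float64(0.041), np.float64(0.007), np.float64(-0.009)], np.float64(-0.053))
([np.float64(0.041), np.float64(0.009), np.float64(-0.009)], np.float64(-0.053))
([np.float64(0.04), np.float64(0.011), np.float64(-0.009)], np.float64(-0.053))
([np.float64(0.04), np.float64(0.013), np.float64(-0.009)], np.float64(-0.053))
```

apply_moves:
  deltas:
    - [0, 0, -0.012, 0, -1]
    - [0, 0, -0.025, 0, -1]
    - [0, 0, -0.03, 0, -1]
    - [0.01, 0, -0.03, 0, -1]
    - [0.02, 0, -0.015, -0.03, -1]
    - [0.03, 0, -0.008, -0.05, -1]
    - [0.03, 0.002, 0, -0.05, -1]
    - [0.03, 0.002, 0, -0.05, -1]

```text
t: 19.6
tool_pos: [0.5232, -0.0371, 0.1457]
tool_rot: [2.18, 2.248, 0.016]
contact_force: [-0.7, -0.1, -3.3]
opening: 0.0285
```

Run:
```python
from h import *
plan([.547,.1707,.14],15.6,7)
```

```text
t 19.6 tcp [ 0.5232 -0.0371  0.1457] jaw 1.77 tilt [ 0.0142  0.     -0.9999] F [-0.7 -0.1 -3.3] open 0.0285 q6 -0.25
delta tool [0.207  0.0301 0.0061] turn rad -0.2414
([np.float64(0.03), np.float64(0.004), np.float64(0.001)], np.float64(-0.034))
([np.float64(0.029), np.float64(0.005), np.float64(0.001)], np.float64(-0.034))
([np.float64(0.029), np.float64(0.006), np.float64(0.001)], np.float64(-0.034))
([np.float64(0.029), np.float64(0.007), np.float64(0.001)], np.float64(-0.034))
([np.float64(0.029), np.float64(0.008), np.float64(0.001)], np.float64(-0.034))
([np.float64(0.028), np.float64(0.009), np.float64(0.001)], np.float64(-0.034))
([np.float64(0.028), np.float64(0.01), np.float64(0.001)], np.float64(-0.034))
```

apply_moves:
  deltas:
    - [0.029, 0.004, 0, -0.034, -1]
    - [0.029, 0.005, 0, -0.034, -1]
    - [0.029, 0.006, 0, -0.034, -1]
    - [0.029, 0.007, 0, -0.034, -1]
    - [0.028, 0.008, 0, -0.034, -1]
    - [0.022, 0.008, 0, -0.034, -1]
    - [0.012, 0.006, 0, -0.02, -1]
    - [0.003, 0.002, 0, 0, -1]

```text
t: 20.6
tool_pos: [0.5388, 0.1641, 0.1404]
tool_rot: [1.892, 2.506, 0.006]
contact_force: [-0.3, -0.8, -3.6]
opening: 0.0289
```

Run:
```python
from h import *
go([.547,.1707,.1],15.6)
```

```text
t 20.6 tcp [0.5388 0.1641 0.1404] jaw 15.91 tilt [ 0.0038  0.0017 -1.    ] F [-0.3 -0.8 -3.6] open 0.0289 q6 -0.11
delta tool [0.0041 0.0095 0.0404] turn rad 0.0053
```

apply_moves:
  deltas:
    - [0.001, 0.004, 0.008, 0.002, -1]
    - [0, 0.003, 0.014, 0.002, -1]
    - [0, 0.002, 0.016, 0, -1]
    - [0, 0, 0.016, 0, -1]
    - [0, 0, 0.016, 0, -1]
    - [0, 0, 0.014, 0, -1]
    - [0, 0, 0.008, 0, -1]
    - [0, 0, 0.002, 0, -1]

```text
t: 21.6
tool_pos: [0.5465, 0.1653, 0.0374]
tool_rot: [-1.902, -2.5, 0.0]
contact_force: [0.4, -0.6, -1.8]
opening: 0.0289
```

Run:
```python
from h import *
go([.547,.1707,.025],15.6)
p=ctrl.get_image("side");cv2.imwrite("pics/s2.png",p["img"][170:370,150:450,::-1].repeat(2,0).repeat(2,1))
```

```text
t 21.6 tcp [0.5465 0.1653 0.0374] jaw 15.48 tilt [-5.e-04  2.e-04 -1.e+00] F [ 0.4 -0.6 -1.8] open 0.0289 q6 -0.11
delta tool [0.005  0.0019 0.0124] turn rad -0.0021
```

View pics/s2.png

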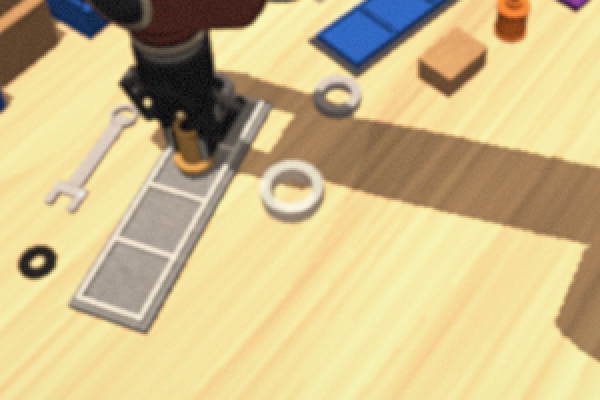

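apply_moves:
  deltas:
    - [0.003, 0.001, 0.003, 0, -1]
    - [0.0015, 0, 0.004, 0, -1]
    - [0.0005, 0, 0.003, 0, -1]
    - [0, 0, 0.001, 0, -1]
    - [0, 0, 0, 0, -1]
    - [0, 0, 0, 0, -1]
    - [0, 0, 0, 0, -1]
    - [0, 0, 0, 0, -1]

```text
t: 22.65
tool_pos: [0.548, 0.1712, 0.0281]
tool_rot: [1.9, 2.498, 0.005]
contact_force: [-0.5, 0.4, -2.5]
opening: 0.0289
```

Run:
```python
from h import *
go([.547,.1707,.0235],15.6)
```

```text
t 22.65 tcp [0.548  0.1712 0.0281] jaw 15.49 tilt [ 0.004  0.001 -1.   ] F [-0.5  0.4 -2.5] open 0.0289 q6 -0.1
delta tool [-0.0002 -0.0011  0.0046] turn rad -0.0019
```

apply_moves:
  deltas:
    - [0, 0, 0.0015, 0, -1]
    - [0, 0, 0.0015, 0, -1]
    - [0, 0, 0.001, 0, -1]
    - [0, 0, 0.0005, 0, -1]
    - [0, 0, 0, 0, -1]
    - [0, 0, 0, 0, -1]
    - [0, 0, 0, 0, -1]
    - [0, 0, 0, 0, -1]

```text
t: 23.65
tool_pos: [0.5482, 0.1713, 0.0239]
tool_rot: [1.9, 2.498, 0.005]
contact_force: [0.5, -0.2, -1.1]
opening: 0.0285
```

apply_moves:
  deltas:
    - [0, 0, 0.0007, 0, -1]
    - [0, 0, 0.0007, 0, -1]
    - [0, 0, 0, 0, -1]
    - [0, 0, 0, 0, -1]
    - [0, 0, 0, 0, -1]
    - [0, 0, 0, 0, -1]
    - [0, 0, 0, 0, -1]
    - [0, 0, 0, 0, -1]

```text
t: 24.65
tool_pos: [0.5483, 0.1713, 0.0239]
tool_rot: [1.9, 2.499, 0.004]
contact_force: [-1.9, -0.7, 1.2]
opening: 0.029
```

apply_moves:
  deltas:
    - [0, 0, 0, 0, 1]
    - [0, 0, 0, 0, 1]
    - [0, 0, 0, 0, 1]
    - [0, 0, 0, 0, 1]
    - [0, 0, 0, 0, 1]
    - [0, 0, -0.015, 0, 1]
    - [0, 0, -0.03, 0, 1]
    - [0, 0, -0.035, 0, 1]

```text
t: 25.65
tool_pos: [0.5469, 0.171, 0.1045]
tool_rot: [1.902, 2.5, 0.001]
contact_force: [0.2, -0.2, -0.2]
opening: 0.0854
```

Run:
```python
from h import *
plan([.4953,-.2344,.14],-9,13)
```

```text
t 25.65 tcp [0.5469 0.171  0.1045] jaw 15.49 tilt [ 7.e-04  3.e-04 -1.e+00] F [ 0.2 -0.2 -0.2] open 0.0854 q6 -0.1
delta tool [-0.3769 -0.1579 -0.0357] turn rad 0.4274
([np.float64(-0.029), np.float64(-0.012), np.float64(-0.003)], np.float64(0.033))
([np.float64(-0.029), np.float64(-0.011), np.float64(-0.003)], np.float64(0.033))
([np.float64(-0.03), np.float64(-0.01), np.float64(-0.003)], np.float64(0.033))
([np.float64(-0.03), np.float64(-0.009), np.float64(-0.003)], np.float64(0.033))
([np.float64(-0.03), np.float64(-0.008), np.float64(-0.003)], np.float64(0.033))
([np.float64(-0.031), np.float64(-0.007), np.float64(-0.003)], np.float64(0.033))
([np.float64(-0.031), np.float64(-0.006), np.float64(-0.003)], np.float64(0.033))
([np.float64(-0.031), np.float64(-0.005), np.float64(-0.003)], np.float64(0.033))
([np.float64(-0.031), np.float64(-0.004), np.float64(-0.003)], np.float64(0.033))
([np.float64(-0.031), np.float64(-0.003), np.float64(-0.003)], np.float64(0.033))
([np.float64(-0.031), np.float64(-0.002), np.float64(-0.003)], np.float64(0.033))
([np.float64(-0.031), np.float64(-0.001), np.float64(-0.003)], np.float64(0.033))
([np.float64(-0.031), np.float64(-0.0), np.float64(-0.003)], np.float64(0.033))
```

apply_moves:
  deltas:
    - [-0.015, -0.006, -0.015, 0.02, 1]
    - [-0.029, -0.011, -0.015, 0.033, 1]
    - [-0.03, -0.01, -0.006, 0.033, 1]
    - [-0.03, -0.009, 0, 0.033, 1]
    - [-0.03, -0.008, 0, 0.033, 1]
    - [-0.031, -0.007, 0, 0.033, 1]
    - [-0.031, -0.006, 0, 0.033, 1]
    - [-0.031, -0.005, 0, 0.033, 1]

```text
t: 26.65
tool_pos: [0.5188, -0.0747, 0.1471]
tool_rot: [2.209, 2.224, 0.008]
contact_force: [-0.1, 0.3, -0.2]
opening: 0.0852
```

Run:
```python
from h import *
plan([.4953,-.2344,.13],-9,6)
```

```text
t 26.65 tcp [ 0.5188 -0.0747  0.1471] jaw 0.41 tilt [ 0.0084 -0.0014 -1.    ] F [-0.1  0.3 -0.2] open 0.0852 q6 -0.29
delta tool [-0.1595 -0.0248  0.0171] turn rad 0.1642
([np.float64(-0.027), np.float64(-0.004), np.float64(0.003)], np.float64(0.027))
([np.float64(-0.027), np.float64(-0.003), np.float64(0.003)], np.float64(0.027))
([np.float64(-0.027), np.float64(-0.003), np.float64(0.003)], np.float64(0.027))
([np.float64(-0.027), np.float64(-0.002), np.float64(0.003)], np.float64(0.027))
([np.float64(-0.027), np.float64(-0.001), np.float64(0.003)], np.float64(0.027))
([np.float64(-0.027), np.float64(-0.0), np.float64(0.003)], np.float64(0.027))
```

apply_moves:
  deltas:
    - [-0.026, -0.004, 0, 0.027, 1]
    - [-0.026, -0.003, 0, 0.027, 1]
    - [-0.026, -0.003, 0.003, 0.027, 1]
    - [-0.026, -0.002, 0.006, 0.027, 1]
    - [-0.022, -0.001, 0.006, 0.027, 1]
    - [-0.015, 0, 0.003, 0.02, 1]
    - [-0.006, 0, 0, 0.005, 1]
    - [0, 0, 0, 0, 1]

```text
t: 27.65
tool_pos: [0.4895, -0.2315, 0.1279]
tool_rot: [2.399, 2.022, 0.004]
contact_force: [-0.5, 1.0, -0.8]
opening: 0.0857
```

Run:
```python
from h import *
go([.4953,-.2344,.1],-9)
o=ctrl.get_obs();p=ctrl.get_image("wrist");cv2.imwrite("pics/w7.png",p["img"][:,:,::-1]);P=cloud(p,o)
m=(np.hypot(P[...,0]-.495,P[...,1]+.2344)<.028)&(P[...,2]>.051)&(P[...,2]<.062)
Q=(P[m][:,:2]*1000).astype(np.float32);print(len(Q),len(Q) and cv2.minEnclosingCircle(Q))
```

```text
t 27.65 tcp [ 0.4895 -0.2315  0.1279] jaw -9.75 tilt [ 0.005  -0.0017 -1.    ] F [-0.5  1.  -0.8] open 0.0857 q6 -0.41
delta tool [-0.0018  0.006   0.028 ] turn rad -0.0131
1472 ((495.1392517089844, -234.25845336914062), 20.994640350341797)
```

View pics/w7.png

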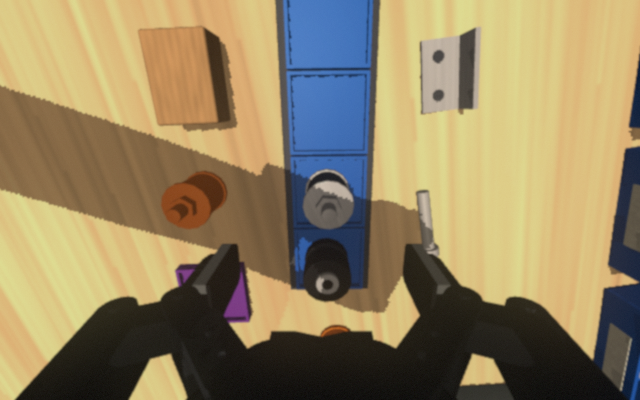

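apply_moves:
  deltas:
    - [-0.001, 0.003, 0.008, -0.006, 1]
    - [-0.001, 0.002, 0.015, -0.005, 1]
    - [0, 0.001, 0.018, 0, 1]
    - [0, 0, 0.02, 0, 1]
    - [0, 0, 0.018, 0, 1]
    - [0, 0, 0.013, 0, 1]
    - [0, 0, 0.006, 0, 1]
    - [0, 0, 0.001, 0, 1]

```text
t: 28.7
tool_pos: [0.4954, -0.2316, 0.0201]
tool_rot: [2.386, 2.043, 0.003]
contact_force: [0.4, -0.3, 0.1]
opening: 0.0858
```

Run:
```python
from h import *
go([.4952,-.2343,.021],-9)
```

```text
t 28.7 tcp [ 0.4954 -0.2316  0.0201] jaw -8.85 tilt [ 1.8e-03  8.0e-04 -1.0e+00] F [ 0.4 -0.3  0.1] open 0.0858 q6 -0.42
delta tool [-0.0027  0.0002 -0.0009] turn rad 0.0026
```

apply_moves:
  deltas:
    - [-0.0015, 0, -0.001, 0, 1]
    - [-0.001, 0, 0, 0, 1]
    - [0, 0, 0, 0, -1]
    - [0, 0, 0, 0, -1]
    - [0, 0, 0, 0, -1]
    - [0, 0, 0, 0, -1]
    - [0, 0, 0, 0, -1]
    - [0, 0, 0, 0, -1]
  grip_force: 45

```text
t: 29.7
tool_pos: [0.4966, -0.2355, 0.024]
tool_rot: [2.382, 2.04, 0.005]
contact_force: [-0.7, 0.2, 0.9]
opening: 0.0397
```

Run:
```python
from h import *
go([.528,.2402,.15],15.6)
p=ctrl.get_image("wrist");cv2.imwrite("pics/w8.png",p["img"][:,:,::-1])
```

```text
t 29.7 tcp [ 0.4966 -0.2355  0.024 ] jaw -8.85 tilt [ 0.0056 -0.0019 -1.    ] F [-0.7  0.2  0.9] open 0.0397 q6 -0.43
delta tool [ 0.4747 -0.0415 -0.1267] turn rad -0.4268
```

View pics/w8.png

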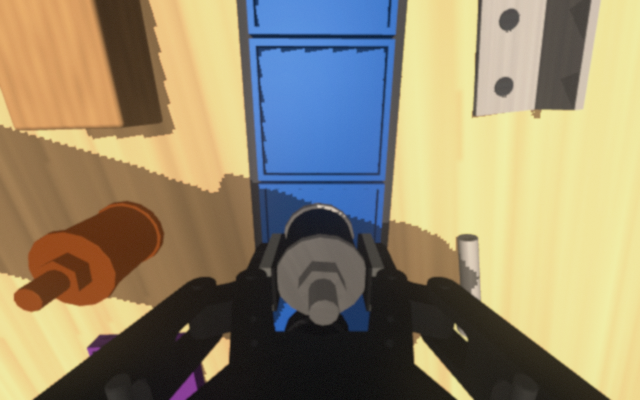

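apply_moves:
  deltas:
    - [0, 0, 0, 0, -1]
    - [0, 0, 0, 0, -1]
    - [0, 0, 0, 0, -1]
    - [0, 0, 0, 0, -1]
    - [0, 0, 0, 0, -1]
    - [0, 0, 0, 0, -1]
    - [0, 0, 0, 0, -1]
    - [0, 0, 0, 0, -1]

```text
t: 30.75
tool_pos: [0.4966, -0.2355, 0.024]
tool_rot: [2.382, 2.04, 0.005]
contact_force: [-0.5, 0.1, 1.8]
opening: 0.0395
```

Run:
```python
from h import *
o=ctrl.get_obs();p=ctrl.get_image("wrist")
K=p["mtx"];z=p["range_z"];v,u=np.mgrid[0:400,0:640]
C=np.stack([(u-K[0,2])/K[0,0]*z,(v-K[1,2])/K[1,1]*z,z,np.ones_like(z)],-1)@p["mount"].T
for r in range(232,300,6):
    for c in (258,262,266,270,274,278,364,368,372,376,380):
        q=C[r,c,:3]*1000
        if abs(q[1])<60 and q[2]>-60 and z[r,c]>0 and q[2]<10: print((r,c),q.round(0).astype(int),end=" ")
    print()
W=np.load("w2.npz")
C2=None
```

```text
(232, 262) [  5 -35   8] (232, 266) [  6 -32   7] (232, 376) [ 5 32  8] (232, 380) [ 5 35  9] 
(238, 266) [  1 -33   9] (238, 274) [ 11 -24 -12] (238, 278) [ 11 -22 -12] (238, 364) [ 11  22 -11] (238, 368) [ 11  24 -11] (238, 372) [ 11  26 -11] (238, 376) [ 2 32  8] (238, 380) [ 1 35  8] 
(244, 262) [  7 -31 -10] (244, 266) [  7 -29 -11] (244, 270) [ 11 -25 -18] (244, 274) [ 11 -23 -17] (244, 278) [ 11 -22 -17] (244, 364) [ 11  21 -18] (244, 368) [ 11  23 -17] (244, 372) [ 11  25 -17] (244, 376) [  7  29 -10] (244, 380) [  7  31 -10] 
(250, 258) [  7 -32 -17] (250, 262) [  7 -30 -16] (250, 266) [ 11 -26 -23] (250, 270) [ 11 -24 -23] (250, 274) [ 10 -23 -22] (250, 278) [ 11 -20 -24] (250, 364) [ 11  20 -23] (250, 368) [ 11  22 -23] (250, 372) [ 11  24 -24] (250, 376) [ 11  26 -25] (250, 380) [  7  29 -16] 
(256, 258) [  7 -31 -21] (256, 262) [  6 -29 -21] (256, 266) [ 11 -25 -30] (256, 270) [ 12 -23 -30] (256, 274) [ 11 -21 -30] (256, 278) [ 11 -20 -29] (256, 364) [ 10  20 -27] (256, 368) [ 10  21 -28] (256, 372) [ 11  23 -29] (256, 376) [ 11  25 -29] (256, 380) [  7  28 -22] 
(262, 2
[... 1073 characters left out ...]
80, 380) [ 12  23 -49] 
(286, 258) [ 11 -24 -52] (286, 262) [ 11 -22 -52] (286, 266) [ 12 -21 -53] (286, 270) [  4 -21 -42] (286, 274) [  2 -21 -38] (286, 278) [ -2 -20 -34] (286, 364) [ -4  20 -31] (286, 368) [  2  20 -38] (286, 372) [  4  21 -41] (286, 376) [ 12  20 -52] (286, 380) [ 12  22 -52] 
(292, 258) [ 12 -23 -57] (292, 262) [ 12 -22 -56] (292, 266) [ 13 -20 -57] (292, 270) [  3 -21 -44] (292, 274) [ -1 -21 -39] (292, 278) [ -5 -20 -34] (292, 364) [ -7  20 -30] (292, 368) [ -1  20 -39] (292, 372) [  1  21 -42] (292, 376) [ 12  20 -56] (292, 380) [ 12  21 -56] 
(298, 274) [ -4 -21 -39] (298, 278) [ -7 -20 -35] (298, 364) [ -9  20 -32] (298, 368) [ -5  20 -38] (298, 372) [ -1  21 -42]
```

The pads seem to be on the top steel disc (opening 39.5 mm, pad face up to about 45 mm behind the TCP). I'll reopen, go 8 mm lower and grip the rubber.

apply_moves:
  deltas:
    - [0, 0, 0, 0, 1]
    - [0, 0, 0, 0, 1]
    - [0.0005, -0.0005, 0.001, 0, 1]
    - [0.0005, -0.0005, 0.002, 0, 1]
    - [0, 0, 0.002, 0, 1]
    - [0, 0, 0.0015, 0, 1]
    - [0, 0, 0, 0, 1]
    - [0, 0, 0, 0, 1]

```text
t: 31.8
tool_pos: [0.4957, -0.2341, 0.0165]
tool_rot: [2.383, 2.04, 0.005]
contact_force: [-0.0, 0.3, 0.4]
opening: 0.0854
```

Run:
```python
from h import *
go([.4952,-.2343,.016],-9)
o=ctrl.get_obs();p=ctrl.get_image("wrist");cv2.imwrite("pics/w9.png",p["img"][:,:,::-1]);P=cloud(p,o)
m=(np.hypot(P[...,0]-.495,P[...,1]+.2344)<.03)&(P[...,2]>.051)&(P[...,2]<.062)
Q=(P[m][:,:2]*1000).astype(np.float32);print(len(Q),len(Q) and cv2.minEnclosingCircle(Q),np.median(P[m][:,2]))
```

```text
t 31.8 tcp [ 0.4957 -0.2341  0.0165] jaw -8.85 tilt [ 0.0055 -0.0016 -1.    ] F [-0.   0.3  0.4] open 0.0854 q6 -0.42
delta tool [-0.0003 -0.0005  0.0005] turn rad 0.0025
4590 ((494.948486328125, -233.79110717773438), 21.23200035095215) 0.055960303631554756
```

View pics/w9.png

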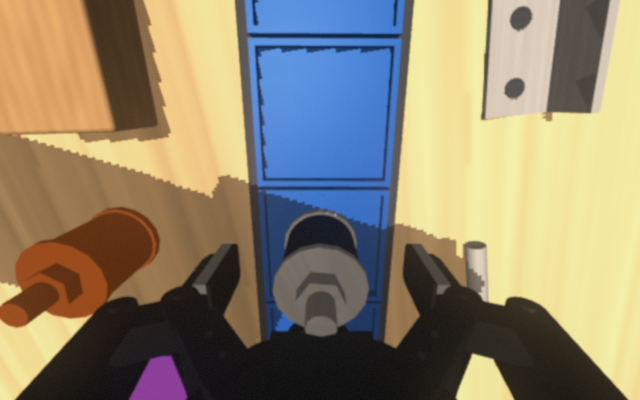

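apply_moves:
  deltas:
    - [0, 0, 0, 0, -1]
    - [0, 0, 0, 0, -1]
    - [0, 0, 0, 0, -1]
    - [0, 0, 0, 0, -1]
    - [0, 0, 0, 0, -1]
    - [0, 0, 0, 0, -1]
    - [0, 0, 0, 0, -1]
    - [0, 0, 0, 0, -1]
  grip_force: 45

```text
t: 32.85
tool_pos: [0.4958, -0.2342, 0.017]
tool_rot: [2.382, 2.04, 0.005]
contact_force: [-0.5, 1.0, 0.2]
opening: 0.0398
```

Run:
```python
from h import *
o=ctrl.get_obs();p=ctrl.get_image("wrist")
cv2.imwrite("pics/w10.png",cv2.resize(p["img"][190:350,220:420,::-1],None,fx=4,fy=3.7,interpolation=cv2.INTER_CUBIC))
```

```text
(no output)
```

View pics/w10.png

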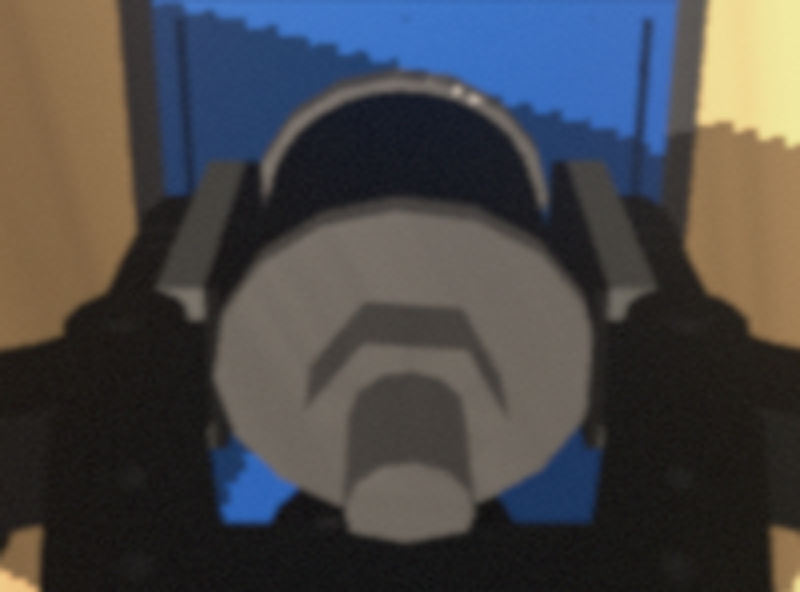

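apply_moves:
  deltas:
    - [0, 0, -0.006, 0, -1]
    - [0, 0, -0.01, 0, -1]
    - [0, 0, -0.015, 0, -1]
    - [0, 0, -0.02, 0, -1]
    - [0, 0, -0.02, 0, -1]
    - [0, 0, -0.02, 0, -1]
    - [0, 0, -0.01, 0, -1]
    - [0, 0, 0, 0, -1]
  grip_force: 60

```text
t: 33.9
tool_pos: [0.495, -0.2338, 0.1251]
tool_rot: [2.381, 2.039, 0.006]
contact_force: [-0.3, -0.6, -2.6]
opening: 0.0392
```

Run:
```python
from h import *
p=ctrl.get_image("wrist")
cv2.imwrite("pics/w11.png",p["img"][:,:,::-1])
plan([.528,.2402,.15],15.6,16)
```

```text
t 33.95 tcp [ 0.4947 -0.2336  0.1245] jaw -8.85 tilt [ 0.0062 -0.0021 -1.    ] F [ 0.8  0.4 -3.4] open 0.0392 q6 -0.42
delta tool [ 0.4733 -0.0398 -0.0263] turn rad -0.4267
([np.float64(0.03), np.float64(-0.002), np.float64(-0.002)], np.float64(-0.027))
([np.float64(0.03), np.float64(-0.002), np.float64(-0.002)], np.float64(-0.027))
([np.float64(0.03), np.float64(-0.001), np.float64(-0.002)], np.float64(-0.027))
([np.float64(0.03), np.float64(-0.0), np.float64(-0.002)], np.float64(-0.027))
([np.float64(0.03), np.float64(0.001), np.float64(-0.002)], np.float64(-0.027))
([np.float64(0.03), np.float64(0.001), np.float64(-0.002)], np.float64(-0.027))
([np.float64(0.03), np.float64(0.002), np.float64(-0.002)], np.float64(-0.027))
([np.float64(0.03), np.float64(0.003), np.float64(-0.002)], np.float64(-0.027))
([np.float64(0.029), np.float64(0.004), np.float64(-0.002)], np.float64(-0.027))
([np.float64(0.029), np.float64(0.005), np.float64(-0.002)], np.float64(-0.027))
([np.float64(0.029), np.float64(0.005), np.float64(-0.002)], np.float64(-0.027))
([np.float64(0.029), np.float64(0.006), np.float64(-0.002)], np.float64(-0.027))
([np.float64(0.029), np.float64(0.007), np.float64(-0.002)], np.float64(-0.027))
([np.float64(0.029), np.float64(0.008), np.float64(-0.002)], np.float64(-0.027))
([np.float64(0.028), np.float64(0.008), np.float64(-0.002)], np.float64(-0.027))
([np.float64(0.028), np.float64(0.009), np.float64(-0.002)], np.float64(-0.027))
```

View pics/w11.png

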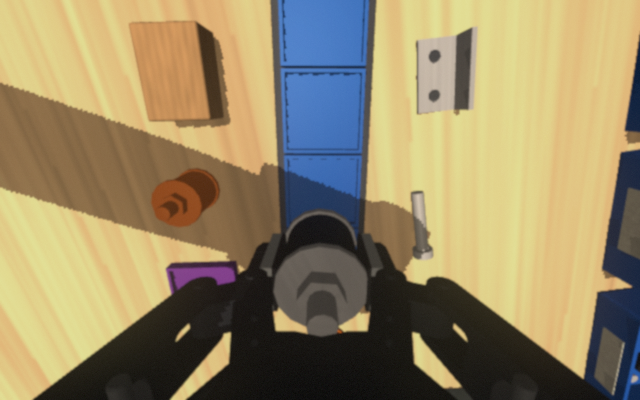

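The mount is held upright at (320,280). I'll carry it over.

apply_moves:
  deltas:
    - [0.01, 0, -0.005, -0.01, -1]
    - [0.02, -0.001, -0.008, -0.02, -1]
    - [0.03, -0.001, -0.005, -0.027, -1]
    - [0.03, 0, -0.003, -0.027, -1]
    - [0.03, 0.001, 0, -0.027, -1]
    - [0.03, 0.001, 0, -0.027, -1]
    - [0.03, 0.002, 0, -0.027, -1]
    - [0.03, 0.003, 0, -0.027, -1]

```text
t: 34.95
tool_pos: [0.5107, -0.0097, 0.1448]
tool_rot: [-2.164, -2.274, -0.005]
contact_force: [0.7, 0.2, -3.3]
opening: 0.0389
```

Run:
```python
from h import *
plan([.528,.2402,.14],15.6,9)
```

```text
t 34.95 tcp [ 0.5107 -0.0097  0.1448] jaw 2.85 tilt [ 7.0e-04  3.9e-03 -1.0e+00] F [ 0.7  0.2 -3.3] open 0.0389 q6 -0.22
delta tool [0.2487 0.0297 0.0058] turn rad -0.2225
([np.float64(0.028), np.float64(0.003), np.float64(0.001)], np.float64(-0.025))
([np.float64(0.028), np.float64(0.004), np.float64(0.001)], np.float64(-0.025))
([np.float64(0.027), np.float64(0.005), np.float64(0.001)], np.float64(-0.025))
([np.float64(0.027), np.float64(0.005), np.float64(0.001)], np.float64(-0.025))
([np.float64(0.027), np.float64(0.006), np.float64(0.001)], np.float64(-0.025))
([np.float64(0.027), np.float64(0.007), np.float64(0.001)], np.float64(-0.025))
([np.float64(0.027), np.float64(0.007), np.float64(0.001)], np.float64(-0.025))
([np.float64(0.027), np.float64(0.008), np.float64(0.001)], np.float64(-0.025))
([np.float64(0.026), np.float64(0.009), np.float64(0.001)], np.float64(-0.025))
```

apply_moves:
  deltas:
    - [0.03, 0.004, 0, -0.03, -1]
    - [0.032, 0.004, 0, -0.03, -1]
    - [0.032, 0.005, 0, -0.03, -1]
    - [0.032, 0.006, 0, -0.03, -1]
    - [0.032, 0.007, 0, -0.03, -1]
    - [0.03, 0.007, 0, -0.03, -1]
    - [0.022, 0.006, 0, -0.025, -1]
    - [0.01, 0.004, 0, -0.01, -1]

```text
t: 35.95
tool_pos: [0.5126, 0.2332, 0.1456]
tool_rot: [-1.875, -2.511, -0.003]
contact_force: [0.2, -1.1, -2.7]
opening: 0.0388
```

Run:
```python
from h import *
go([.528,.2402,.017],15.6)
```

```text
t 35.95 tcp [0.5126 0.2332 0.1456] jaw 16.49 tilt [-0.0046  0.0061 -1.    ] F [ 0.2 -1.1 -2.7] open 0.0388 q6 0.0
delta tool [0.0014 0.0171 0.1286] turn rad 0.0156
```

apply_moves:
  deltas:
    - [-0.001, 0.005, 0.005, 0.006, -1]
    - [-0.001, 0.005, 0.012, 0.005, -1]
    - [0, 0.004, 0.018, 0.004, -1]
    - [0, 0.002, 0.02, 0, -1]
    - [0, 0, 0.02, 0, -1]
    - [0, 0, 0.015, 0, -1]
    - [0, 0, 0.005, 0, -1]
    - [0, 0, 0, 0, -1]

```text
t: 36.95
tool_pos: [0.5268, 0.2335, 0.0403]
tool_rot: [-1.897, -2.491, 0.007]
contact_force: [0.1, 0.3, -0.6]
opening: 0.039
```

Run:
```python
from h import *
go([.528,.2402,.017],15.6)
```

```text
t 36.95 tcp [0.5268 0.2335 0.0403] jaw 15.4 tilt [-0.0112  0.0031 -0.9999] F [ 0.1  0.3 -0.6] open 0.039 q6 0.01
delta tool [0.006  0.0032 0.0233] turn rad -0.0034
```

apply_moves:
  deltas:
    - [0.003, 0.001, 0.003, -0.002, -1]
    - [0.002, 0.001, 0.005, 0, -1]
    - [0.001, 0, 0.005, 0, -1]
    - [0, 0, 0.003, 0, -1]
    - [0, 0, 0.001, 0, -1]
    - [0, 0, 0, 0, -1]
    - [0, 0, 0, 0, -1]
    - [0, 0, 0, 0, -1]

```text
t: 37.95
tool_pos: [0.5289, 0.2411, 0.0248]
tool_rot: [-1.896, -2.495, 0.0]
contact_force: [0.5, -0.2, -2.9]
opening: 0.0386
```

Run:
```python
from h import *
go([.528,.2402,.017],15.6)
```

```text
t 37.95 tcp [0.5289 0.2411 0.0248] jaw 15.54 tilt [-0.0064  0.0046 -1.    ] F [ 0.5 -0.2 -2.9] open 0.0386 q6 0.02
delta tool [-0.0007 -0.0011  0.0078] turn rad -0.001
```

apply_moves:
  deltas:
    - [0, 0, 0.002, 0, -1]
    - [0, 0, 0.002, 0, -1]
    - [0, 0, 0.0015, 0, -1]
    - [0, 0, 0.001, 0, -1]
    - [0, 0, 0.0005, 0, -1]
    - [0, 0, 0, 0, -1]
    - [0, 0, 0, 0, -1]
    - [0, 0, 0, 0, -1]

```text
t: 38.95
tool_pos: [0.5289, 0.2411, 0.0175]
tool_rot: [-1.896, -2.495, 0.0]
contact_force: [-0.1, -0.7, -1.9]
opening: 0.0392
```

apply_moves:
  deltas:
    - [0, 0, 0.0007, 0, -1]
    - [0, 0, 0.0007, 0, -1]
    - [0, 0, 0, 0, -1]
    - [0, 0, 0, 0, -1]
    - [0, 0, 0, 0, -1]
    - [0, 0, 0, 0, -1]
    - [0, 0, 0, 0, -1]
    - [0, 0, 0, 0, -1]

```text
t: 39.95
tool_pos: [0.5292, 0.2414, 0.0174]
tool_rot: [-1.896, -2.495, 0.0]
contact_force: [-1.7, -0.7, 1.0]
opening: 0.0394
```

apply_moves:
  deltas:
    - [0, 0, 0, 0, 1]
    - [0, 0, 0, 0, 1]
    - [0, 0, 0, 0, 1]
    - [0, 0, 0, 0, 1]
    - [0, 0, -0.012, 0, 1]
    - [0, 0, -0.03, 0, 1]
    - [0, 0, -0.035, 0, 1]
    - [0, 0, -0.03, 0, 1]

```text
t: 40.95
tool_pos: [0.529, 0.2405, 0.1267]
tool_rot: [-1.895, -2.494, 0.003]
contact_force: [0.0, -0.3, 0.6]
opening: 0.0853
```

Run:
```python
from h import *
p=ctrl.get_image("side");cv2.imwrite("pics/s3.png",p["img"][170:370,150:450,::-1].repeat(2,0).repeat(2,1))
plan([.4827,-.306,.15],-9,16)
```

```text
t 41.0 tcp [0.5317 0.2413 0.1318] jaw 15.54 tilt [-8.0e-04  6.3e-03 -1.0e+00] F [2.1 1.2 4. ] open 0.0858 q6 0.02
delta tool [-0.5141 -0.1938 -0.0216] turn rad 0.4283
([np.float64(-0.032), np.float64(-0.012), np.float64(-0.001)], np.float64(0.027))
([np.float64(-0.032), np.float64(-0.011), np.float64(-0.001)], np.float64(0.027))
([np.float64(-0.033), np.float64(-0.01), np.float64(-0.001)], np.float64(0.027))
([np.float64(-0.033), np.float64(-0.009), np.float64(-0.001)], np.float64(0.027))
([np.float64(-0.033), np.float64(-0.009), np.float64(-0.001)], np.float64(0.027))
([np.float64(-0.033), np.float64(-0.008), np.float64(-0.001)], np.float64(0.027))
([np.float64(-0.034), np.float64(-0.007), np.float64(-0.001)], np.float64(0.027))
([np.float64(-0.034), np.float64(-0.006), np.float64(-0.001)], np.float64(0.027))
([np.float64(-0.034), np.float64(-0.005), np.float64(-0.001)], np.float64(0.027))
([np.float64(-0.034), np.float64(-0.004), np.float64(-0.001)], np.float64(0.027))
([np.float64(-0.034), np.float64(-0.003), np.float64(-0.001)], np.float64(0.027))
([np.float64(-0.034), np.float64(-0.002), np.float64(-0.001)], np.float64(0.027))
([np.float64(-0.034), np.float64(-0.001), np.float64(-0.001)], np.float64(0.027))
([np.float64(-0.034), np.float64(-0.0), np.float64(-0.001)], np.float64(0.027))
([np.float64(-0.034), np.float64(0.0), np.float64(-0.001)], np.float64(0.027))
([np.float64(-0.034), np.float64(0.001), np.float64(-0.001)], np.float64(0.027))
```

View pics/s3.png

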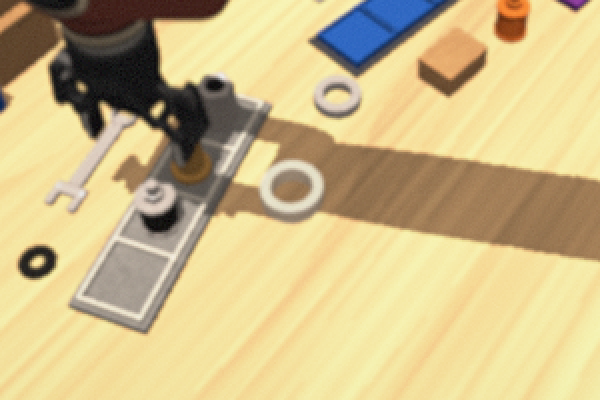

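Three parts are standing upright in the kit: nut (215,95), bushing (190,165) and mount (155,205). Going for the roller.

apply_moves:
  deltas:
    - [-0.015, -0.006, -0.01, 0.015, 1]
    - [-0.032, -0.011, -0.008, 0.027, 1]
    - [-0.033, -0.01, -0.003, 0.027, 1]
    - [-0.033, -0.009, 0, 0.027, 1]
    - [-0.033, -0.009, 0, 0.027, 1]
    - [-0.033, -0.008, 0, 0.027, 1]
    - [-0.034, -0.007, 0, 0.027, 1]
    - [-0.034, -0.006, 0, 0.027, 1]

```text
t: 42.0
tool_pos: [0.5064, -0.0256, 0.1534]
tool_rot: [-2.153, -2.283, -0.003]
contact_force: [0.7, -0.2, 0.7]
opening: 0.0852
```

Run:
```python
from h import *
plan([.4827,-.306,.14],-9,8)
```

```text
t 42.0 tcp [ 0.5064 -0.0256  0.1534] jaw 3.36 tilt [-0.0015  0.0043 -1.    ] F [ 0.7 -0.2  0.7] open 0.0852 q6 -0.26
delta tool [-0.2786 -0.04    0.0122] turn rad 0.2157
([np.float64(-0.035), np.float64(-0.005), np.float64(0.002)], np.float64(0.027))
([np.float64(-0.035), np.float64(-0.004), np.float64(0.002)], np.float64(0.027))
([np.float64(-0.035), np.float64(-0.003), np.float64(0.002)], np.float64(0.027))
([np.float64(-0.035), np.float64(-0.002), np.float64(0.002)], np.float64(0.027))
([np.float64(-0.035), np.float64(-0.001), np.float64(0.002)], np.float64(0.027))
([np.float64(-0.035), np.float64(-0.0), np.float64(0.002)], np.float64(0.027))
([np.float64(-0.035), np.float64(0.001), np.float64(0.002)], np.float64(0.027))
([np.float64(-0.035), np.float64(0.002), np.float64(0.002)], np.float64(0.027))
```

apply_moves:
  deltas:
    - [-0.035, -0.005, 0, 0.027, 1]
    - [-0.035, -0.004, 0, 0.027, 1]
    - [-0.035, -0.003, 0, 0.027, 1]
    - [-0.035, -0.002, 0, 0.027, 1]
    - [-0.035, -0.001, 0, 0.027, 1]
    - [-0.03, 0, 0, 0.027, 1]
    - [-0.02, 0.001, 0, 0.02, 1]
    - [-0.01, 0.001, 0, 0.01, 1]

```text
t: 43.0
tool_pos: [0.478, -0.2734, 0.1501]
tool_rot: [-2.375, -2.041, 0.004]
contact_force: [0.7, -0.1, -0.4]
opening: 0.0857
```

Run:
```python
from h import *
go([.4827,-.306,.024],-9)
o=ctrl.get_obs();p=ctrl.get_image("wrist");cv2.imwrite("pics/w12.png",p["img"][:,:,::-1]);P=cloud(p,o)
m=(np.hypot(P[...,0]-.4827,P[...,1]+.306)<.03)&(P[...,2]>.049)&(P[...,2]<.07)
Q=(P[m][:,:2]*1000).astype(np.float32);print(len(Q),len(Q) and cv2.minEnclosingCircle(Q))
```

```text
t 43.0 tcp [ 0.478  -0.2734  0.1501] jaw -8.64 tilt [-0.0081  0.0058 -1.    ] F [ 0.7 -0.1 -0.4] open 0.0857 q6 -0.5
delta tool [-0.0321  0.0107  0.1259] turn rad 0.0063
1648 ((482.6892395019531, -305.96026611328125), 22.05396270751953)
```

View pics/w12.png

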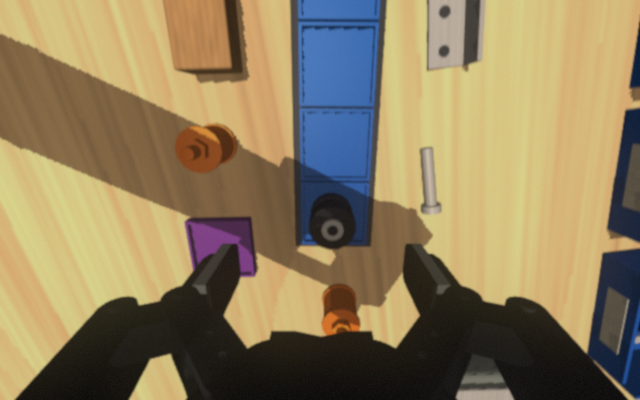

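apply_moves:
  deltas:
    - [-0.01, 0.003, 0.005, 0.002, 1]
    - [-0.012, 0.003, 0.012, 0.002, 1]
    - [-0.007, 0.002, 0.018, 0, 1]
    - [-0.002, 0.001, 0.02, 0, 1]
    - [0, 0, 0.02, 0, 1]
    - [0, 0, 0.012, 0, 1]
    - [0, 0, 0.005, 0, 1]
    - [0, 0, 0, 0, 1]

```text
t: 44.05
tool_pos: [0.4808, -0.3047, 0.0484]
tool_rot: [-2.372, -2.036, 0.005]
contact_force: [-0.0, -0.1, -0.2]
opening: 0.0856
```

Run:
```python
from h import *
go([.4827,-.306,.022],-9)
```

```text
t 44.05 tcp [ 0.4808 -0.3047  0.0484] jaw -8.7 tilt [-0.0126  0.0095 -0.9999] F [-0.  -0.1 -0.2] open 0.0856 q6 -0.54
delta tool [-0.0012  0.0025  0.0264] turn rad 0.0052
```

apply_moves:
  deltas:
    - [-0.0005, 0.001, 0.003, 0.002, 1]
    - [-0.0005, 0.001, 0.006, 0.001, 1]
    - [0, 0, 0.007, 0, 1]
    - [0, 0, 0.005, 0, 1]
    - [0, 0, 0.003, 0, 1]
    - [0, 0, 0.001, 0, 1]
    - [0, 0, 0, 0, 1]
    - [0, 0, 0, 0, 1]

```text
t: 45.05
tool_pos: [0.4838, -0.3068, 0.0238]
tool_rot: [-2.378, -2.035, 0.004]
contact_force: [-0.2, 0.1, -0.1]
opening: 0.0853
```

Run:
```python
from h import *
go([.4827,-.306,.022],-9)
```

```text
t 45.05 tcp [ 0.4838 -0.3068  0.0238] jaw -8.88 tilt [-0.0095  0.0069 -0.9999] F [-0.2  0.1 -0.1] open 0.0853 q6 -0.54
delta tool [ 0.0007 -0.0012  0.0019] turn rad 0.0022
```

apply_moves:
  deltas:
    - [0, -0.0005, 0.001, 0, 1]
    - [0, -0.0005, 0.001, 0, 1]
    - [0, 0, 0, 0, -1]
    - [0, 0, 0, 0, -1]
    - [0, 0, 0, 0, -1]
    - [0, 0, 0, 0, -1]
    - [0, 0, 0, 0, -1]
    - [0, 0, 0, 0, -1]
  grip_force: 45

```text
t: 46.05
tool_pos: [0.4831, -0.307, 0.0224]
tool_rot: [-2.379, -2.036, 0.004]
contact_force: [-0.1, -0.3, 0.8]
opening: 0.043
```

Run:
```python
from h import *
p=ctrl.get_image("wrist")
cv2.imwrite("pics/w13.png",p["img"][:,:,::-1])
go([.4827,-.306,.022],-9)
```

```text
t 46.1 tcp [ 0.4831 -0.307   0.0224] jaw -8.88 tilt [-0.0085  0.0061 -0.9999] F [-0.2  0.3  0.2] open 0.0428 q6 -0.54
delta tool [ 0.0009 -0.0006  0.0004] turn rad 0.0022
```

View pics/w13.png

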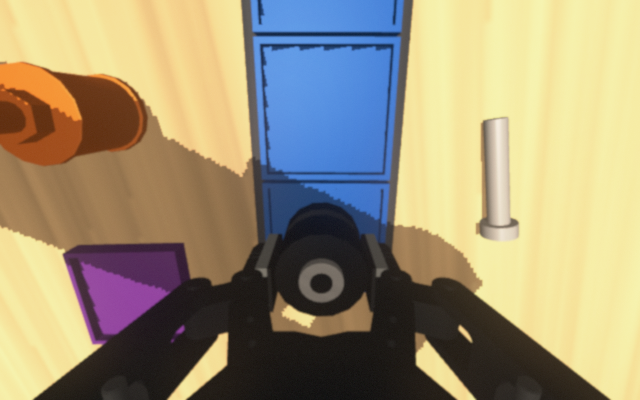

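The roller is gripped on its upper rim (opening 43 mm). Lifting it.

apply_moves:
  deltas:
    - [0, 0, -0.006, 0, -1]
    - [0, 0, -0.012, 0, -1]
    - [0, 0, -0.018, 0, -1]
    - [0, 0, -0.022, 0, -1]
    - [0.01, 0, -0.025, -0.01, -1]
    - [0.02, -0.001, -0.02, -0.02, -1]
    - [0.03, -0.001, -0.01, -0.025, -1]
    - [0.033, 0, 0, -0.025, -1]

```text
t: 47.1
tool_pos: [0.4951, -0.2156, 0.1484]
tool_rot: [-2.303, -2.134, -0.0]
contact_force: [0.9, 0.6, -1.5]
opening: 0.0434
```

Run:
```python
from h import *
plan([.5081,.3094,.16],15.6,16)
```

```text
t 47.1 tcp [ 0.4951 -0.2156  0.1484] jaw -4.37 tilt [-0.0017  0.0018 -1.    ] F [ 0.9  0.6 -1.5] open 0.0434 q6 -0.47
delta tool [ 0.5245 -0.027  -0.0106] turn rad -0.3485
([np.float64(0.033), np.float64(-0.002), np.float64(-0.001)], np.float64(-0.022))
([np.float64(0.033), np.float64(-0.001), np.float64(-0.001)], np.float64(-0.022))
([np.float64(0.033), np.float64(-0.0), np.float64(-0.001)], np.float64(-0.022))
([np.float64(0.033), np.float64(0.0), np.float64(-0.001)], np.float64(-0.022))
([np.float64(0.033), np.float64(0.001), np.float64(-0.001)], np.float64(-0.022))
([np.float64(0.033), np.float64(0.002), np.float64(-0.001)], np.float64(-0.022))
([np.float64(0.033), np.float64(0.003), np.float64(-0.001)], np.float64(-0.022))
([np.float64(0.033), np.float64(0.003), np.float64(-0.001)], np.float64(-0.022))
([np.float64(0.033), np.float64(0.004), np.float64(-0.001)], np.float64(-0.022))
([np.float64(0.032), np.float64(0.005), np.float64(-0.001)], np.float64(-0.022))
([np.float64(0.032), np.float64(0.005), np.float64(-0.001)], np.float64(-0.022))
([np.float64(0.032), np.float64(0.006), np.float64(-0.001)], np.float64(-0.022))
([np.float64(0.032), np.float64(0.007), np.float64(-0.001)], np.float64(-0.022))
([np.float64(0.032), np.float64(0.008), np.float64(-0.001)], np.float64(-0.022))
([np.float64(0.032), np.float64(0.008), np.float64(-0.001)], np.float64(-0.022))
([np.float64(0.032), np.float64(0.009), np.float64(-0.001)], np.float64(-0.022))
```

apply_moves:
  deltas:
    - [0.033, -0.002, -0.001, -0.022, -1]
    - [0.033, -0.001, -0.001, -0.022, -1]
    - [0.033, 0, -0.001, -0.022, -1]
    - [0.033, 0, -0.001, -0.022, -1]
    - [0.033, 0.001, -0.001, -0.022, -1]
    - [0.033, 0.002, -0.001, -0.022, -1]
    - [0.033, 0.003, -0.001, -0.022, -1]
    - [0.033, 0.003, -0.001, -0.022, -1]

```text
t: 48.1
tool_pos: [0.5025, 0.0566, 0.1705]
tool_rot: [2.093, 2.325, 0.013]
contact_force: [0.3, -0.1, -0.9]
opening: 0.0431
```

Run:
```python
from h import *
plan([.5081,.3094,.15],15.6,8)
```

```text
t 48.1 tcp [0.5025 0.0566 0.1705] jaw 6.01 tilt [ 0.0151 -0.0025 -0.9999] F [ 0.3 -0.1 -0.9] open 0.0431 q6 -0.14
delta tool [0.2509 0.0318 0.0199] turn rad -0.1673
([np.float64(0.031), np.float64(0.004), np.float64(0.002)], np.float64(-0.021))
([np.float64(0.031), np.float64(0.005), np.float64(0.003)], np.float64(-0.021))
([np.float64(0.031), np.float64(0.005), np.float64(0.003)], np.float64(-0.021))
([np.float64(0.031), np.float64(0.006), np.float64(0.003)], np.float64(-0.021))
([np.float64(0.031), np.float64(0.007), np.float64(0.003)], np.float64(-0.021))
([np.float64(0.031), np.float64(0.007), np.float64(0.003)], np.float64(-0.021))
([np.float64(0.031), np.float64(0.008), np.float64(0.003)], np.float64(-0.021))
([np.float64(0.03), np.float64(0.009), np.float64(0.003)], np.float64(-0.021))
```

apply_moves:
  deltas:
    - [0.032, 0.004, 0, -0.021, -1]
    - [0.032, 0.005, 0, -0.021, -1]
    - [0.032, 0.005, 0, -0.021, -1]
    - [0.032, 0.006, 0, -0.021, -1]
    - [0.032, 0.007, 0, -0.021, -1]
    - [0.03, 0.007, 0, -0.021, -1]
    - [0.022, 0.006, 0.003, -0.018, -1]
    - [0.01, 0.004, 0.003, -0.008, -1]

```text
t: 49.1
tool_pos: [0.5094, 0.2931, 0.1778]
tool_rot: [1.894, 2.476, 0.03]
contact_force: [-0.3, 0.3, -1.9]
opening: 0.043
```

Run:
```python
from h import *
go([.5081,.3094,.024],15.6)
```

```text
t 49.1 tcp [0.5094 0.2931 0.1778] jaw 15.19 tilt [ 0.0306  0.0011 -0.9995] F [-0.3  0.3 -1.9] open 0.043 q6 0.14
delta tool [ 0.0171 -0.0016  0.1537] turn rad -0.0072
```

apply_moves:
  deltas:
    - [0.006, 0, 0.006, -0.002, -1]
    - [0.006, 0, 0.015, -0.002, -1]
    - [0.003, 0, 0.02, 0, -1]
    - [0.001, 0, 0.022, 0, -1]
    - [0, 0, 0.02, 0, -1]
    - [0, 0, 0.012, 0, -1]
    - [0, 0, 0.005, 0, -1]
    - [0, 0, 0, 0, -1]

```text
t: 50.1
tool_pos: [0.5068, 0.3064, 0.0691]
tool_rot: [1.893, 2.479, 0.023]
contact_force: [0.6, -0.0, 0.3]
opening: 0.0431
```

Run:
```python
from h import *
go([.5081,.3094,.024],15.6)
```

```text
t 50.1 tcp [0.5068 0.3064 0.0691] jaw 15.26 tilt [ 0.0267 -0.002  -0.9996] F [ 0.6 -0.   0.3] open 0.0431 q6 0.16
delta tool [0.003  0.0009 0.0451] turn rad -0.006
```

apply_moves:
  deltas:
    - [0.001, 0.0005, 0.005, -0.003, -1]
    - [0.001, 0.0005, 0.009, -0.002, -1]
    - [0, 0, 0.01, 0, -1]
    - [0, 0, 0.008, 0, -1]
    - [0, 0, 0.005, 0, -1]
    - [0, 0, 0.002, 0, -1]
    - [0, 0, 0, 0, -1]
    - [0, 0, 0, 0, -1]

```text
t: 51.1
tool_pos: [0.5099, 0.3094, 0.0296]
tool_rot: [1.885, 2.482, 0.028]
contact_force: [1.1, -0.1, -0.5]
opening: 0.0429
```

Run:
```python
from h import *
go([.5081,.3094,.024],15.6)
```

```text
t 51.1 tcp [0.5099 0.3094 0.0296] jaw 15.57 tilt [ 3.020e-02 -5.000e-04 -9.995e-01] F [ 1.1 -0.1 -0.5] open 0.0429 q6 0.16
delta tool [ 0.0005 -0.0019  0.0055] turn rad -0.0005
```

apply_moves:
  deltas:
    - [0, -0.001, 0.0015, 0, -1]
    - [0, 0, 0.0015, 0, -1]
    - [0, 0, 0.001, 0, -1]
    - [0, 0, 0.0005, 0, -1]
    - [0, 0, 0, 0, -1]
    - [0, 0, 0, 0, -1]
    - [0, 0, 0, 0, -1]
    - [0, 0, 0, 0, -1]

```text
t: 52.1
tool_pos: [0.5096, 0.3094, 0.0255]
tool_rot: [1.885, 2.482, 0.03]
contact_force: [0.7, 0.9, -1.0]
opening: 0.0429
```

Run:
```python
from h import *
go([.5081,.3094,.024],15.6)
p=ctrl.get_image("side");cv2.imwrite("pics/s4.png",cv2.resize(p["img"][220:350,150:310,::-1],None,fx=4,fy=4,interpolation=cv2.INTER_CUBIC))
```

```text
t 52.1 tcp [0.5096 0.3094 0.0255] jaw 15.57 tilt [ 3.150e-02  1.000e-04 -9.995e-01] F [ 0.7  0.9 -1. ] open 0.0429 q6 0.16
delta tool [ 0.0004 -0.0015  0.0015] turn rad -0.0005
```

View pics/s4.png

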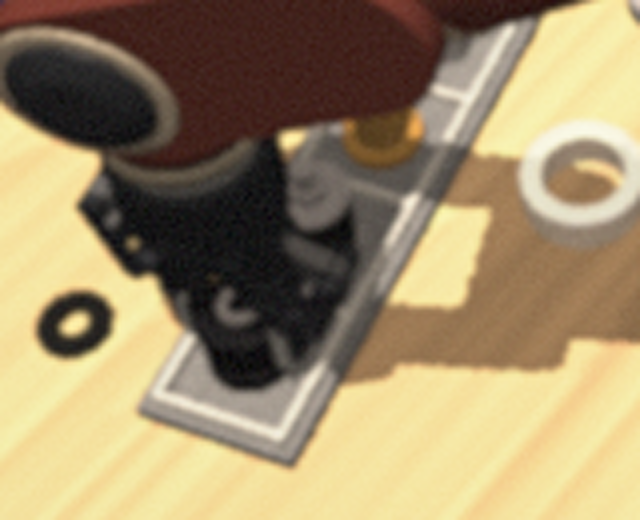

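apply_moves:
  deltas:
    - [0, -0.0005, 0.001, 0, -1]
    - [0, 0, 0.0007, 0, -1]
    - [0, 0, 0, 0, -1]
    - [0, 0, 0, 0, -1]
    - [0, 0, 0, 0, -1]
    - [0, 0, 0, 0, -1]
    - [0, 0, 0, 0, -1]
    - [0, 0, 0, 0, -1]

```text
t: 53.15
tool_pos: [0.5091, 0.3092, 0.0237]
tool_rot: [1.885, 2.482, 0.03]
contact_force: [0.4, -0.0, -0.3]
opening: 0.0428
```

apply_moves:
  deltas:
    - [0, 0, 0.0007, 0, -1]
    - [0, 0, 0.0005, 0, -1]
    - [0, 0, 0, 0, -1]
    - [0, 0, 0, 0, -1]
    - [0, 0, 0, 0, -1]
    - [0, 0, 0, 0, -1]
    - [0, 0, 0, 0, -1]
    - [0, 0, 0, 0, -1]

```text
t: 54.15
tool_pos: [0.5093, 0.3093, 0.0231]
tool_rot: [1.885, 2.482, 0.03]
contact_force: [-0.7, -0.6, 0.0]
opening: 0.043
```

apply_moves:
  deltas:
    - [0, 0, 0.0008, 0, -1]
    - [0, 0, 0.0008, 0, -1]
    - [0, 0, 0.0005, 0, -1]
    - [0, 0, 0, 0, -1]
    - [0, 0, 0, 0, -1]
    - [0, 0, 0, 0, -1]
    - [0, 0, 0, 0, -1]
    - [0, 0, 0, 0, -1]

```text
t: 55.15
tool_pos: [0.5094, 0.3093, 0.0231]
tool_rot: [1.885, 2.483, 0.027]
contact_force: [-1.8, -1.0, 3.1]
opening: 0.0425
```

The roller is resting on the floor. Releasing it.

apply_moves:
  deltas:
    - [0, 0, 0, 0, 1]
    - [0, 0, 0, 0, 1]
    - [0, 0, 0, 0, 1]
    - [0, 0, 0, 0, 1]
    - [0, 0, 0, 0, 1]
    - [0, 0, -0.012, 0, 1]
    - [0, 0, -0.025, 0, 1]
    - [0, 0, -0.03, 0, 1]

```text
t: 56.15
tool_pos: [0.5059, 0.3086, 0.0894]
tool_rot: [1.886, 2.484, 0.023]
contact_force: [0.5, 0.8, -0.7]
opening: 0.0855
```

apply_moves:
  deltas:
    - [0, 0, -0.03, 0, 1]
    - [0, 0, -0.03, 0, 1]
    - [-0.02, -0.03, -0.02, 0, 1]
    - [-0.02, -0.035, 0, 0, 1]
    - [-0.02, -0.035, 0, 0, 1]
    - [-0.02, -0.03, 0, 0, 1]
    - [0, -0.02, 0, 0, 1]
    - [0, 0, 0, 0, 1]

```text
t: 57.15
tool_pos: [0.3813, 0.1899, 0.1803]
tool_rot: [1.879, 2.475, 0.049]
contact_force: [-0.0, 0.2, 0.2]
opening: 0.0854
```

Run:
```python
from h import *
o=ctrl.get_obs()
go([.53,.2,.2],15.6)
p=ctrl.get_image("wrist");P=cloud(p,o);cv2.imwrite("pics/w14.png",p["img"][:,:,::-1])
s=ctrl.get_image("side");cv2.imwrite("pics/s5.png",s["img"][200:350,150:310,::-1].repeat(4,0).repeat(4,1))
t=ctrl.get_image("top");cv2.imwrite("pics/t5.png",cv2.resize(t["img"][130:260,140:480,::-1],None,fx=2.3,fy=2.3))
c0=np.array([.5382,.2057]);y=np.radians(15.63);ex=np.array([np.cos(y),np.sin(y)]);ey=np.array([-np.sin(y),np.cos(y)])
for nm,pp in (("wrist",P),("top",cloud(t)),("side",cloud(s))):
  d=pp[...,:2]-c0;lx=d@ex;ly=d@ey
  for n,k,lo,hi in (("nut",-108,.064,.076),("bushing",-36,.062,.074),("mount",36,.05,.062),("roller",108,.049,.064)):
    m=(abs(lx)<.035)&(abs(ly-k/1000)<.036)&(pp[...,2]>lo)&(pp[...,2]<hi)
    if m.sum()<30: print(nm,n,"few");continue
    (a,b),r=cv2.minEnclosingCircle((np.stack([lx[m],ly[m]],-1)*1000).astype(np.float32))
    print(nm,n,m.sum(),"local",round(a,1),round(b-k,1),"r",round(r,1),"ztop",np.median(pp[m][:,2]).round(4))
```

```text
t 57.15 tcp [0.3813 0.1899 0.1803] jaw 15.62 tilt [ 0.046   0.0046 -0.9989] F [-0.   0.2  0.2] open 0.0854 q6 0.02
delta tool [-0.0304  0.1467 -0.0128] turn rad 0.0003
wrist nut few
wrist bushing 652 local 0.1 1.5 r 15.4 ztop 0.0681
wrist mount 967 local -0.2 0.8 r 21.2 ztop 0.0559
wrist roller 1872 local 0.6 0.0 r 22.2 ztop 0.0541
top nut 237 local 1.4 -0.6 r 20.3 ztop 0.0701
top bushing 145 local 1.8 0.5 r 14.8 ztop 0.0684
top mount 216 local 1.3 0.3 r 21.1 ztop 0.056
top roller 304 local 1.9 -0.1 r 22.4 ztop 0.0546
side nut 49 local -0.3 0.3 r 20.9 ztop 0.0708
side bushing 153 local -1.2 1.2 r 16.1 ztop 0.0692
side mount 215 local -0.3 0.2 r 21.8 ztop 0.0574
side roller 382 local 1.4 2.1 r 23.7 ztop 0.0558
```

View pics/s5.png

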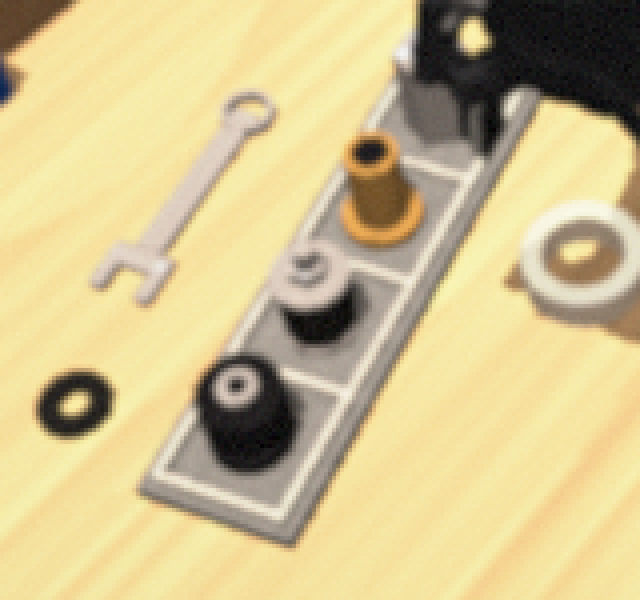

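View pics/t5.png

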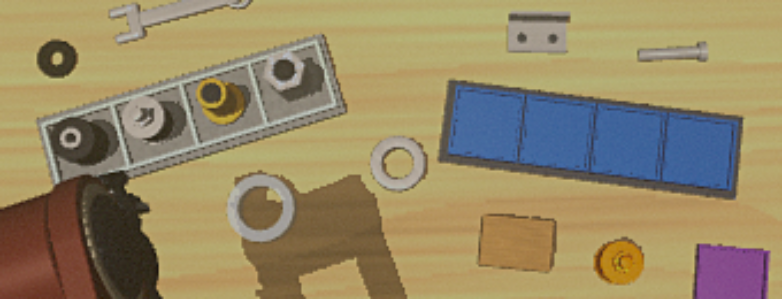

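All four parts stand upright, one to a pocket, in reverse order, and the blue row is empty. I'll let the arm settle and then hand in.

apply_moves:
  deltas:
    - [0, 0, -0.01, 0, 1]
    - [0, 0, 0, 0, 1]
    - [0, 0, 0, 0, 1]
    - [0, 0, 0, 0, 1]
    - [0, 0, 0, 0, 1]
    - [0, 0, 0, 0, 1]
    - [0, 0, 0, 0, 1]
    - [0, 0, 0, 0, 1]

```text
t: 58.3
tool_pos: [0.383, 0.1909, 0.1908]
tool_rot: [1.878, 2.477, 0.046]
contact_force: [0.5, 0.6, -0.3]
opening: 0.085
```

```bash
python3 -c "
from station import ctrl
print(ctrl.finish_job())"
```

```text
the job is handed in; nothing more can be done
None
```

All four parts are in the kit rack in reverse order, and I handed the job in at 58.3 s. From right to left they are nut, bushing, mount and roller, one to a pocket.

- **Position:** in the last pictures every part was within about 2 mm of its pocket centre. The wrist, top and side cameras disagreed by up to 3 mm.
- **Standing flat:** all four stood upright, with top heights matching parts flat on the 10 mm floor. The side camera read the heights about 1 mm higher than the others. The last wrist view missed the nut, so its check is from the top and side cameras only.
- **Setting down:** each part was lowered until the floor took its weight, then released. The gripper had leaned about 2° by the time it set the roller down, so the roller settled slightly on release.
- **Mount grip:** the first grip held the mount's top steel disc, so I opened and gripped it again lower. The pads were still on the disc, but it held steadily.
- **Everything else:** the blue row is empty and the gripper was clear of all parts at hand-in. I never handled the orange look-alikes or the purple pocket. The one nearer the row and the purple pocket stood in place in the last top view, and the other orange one was outside it.

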